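# Show a nylon roller ball in the sample dish, turned a quarter turn

### The job

To show a customer the white nylon ball, take it off the brass latch keep and set it loose in the middle of the dished plate. Then lift the plate by its upright handle about 10 cm straight up off the oak plinth and, only once it is up, turn it a quarter turn (either way) above the plinth, so that the handle that pointed along the plinth's length now points square across it, keeping the plate level and the ball resting in its middle all the time. Finish while still holding the plate up there, steady, and leave the glass sample stand, the window operator and the nylon roller where they are.

Things in the scene. Friction and masses are not known exactly. Their poses are not given: they have to be found in the camera images.
- plinth: Fixed oak block, 190 (its x) x 90 (its y) x 40 mm high; origin at the centre of its underside on the counter, top 40 mm above. The dished plate starts on its middle. Lies at varying places and yaw.
- dish_centre (a point): Lowest point of the upper face of the dished plate, at its centre, 5 mm above its flat foot (80 mm diameter). Loose satin aluminium dish, 130 mm outside diameter: a shallow cone rising 9 degrees from the centre to 62 mm radius, then a 3 mm wide rim, top 19 mm above the underside. If the dish is level, a ball in it rolls to the middle by itself. Axes: z up, the handle is on the -x side.
- dish_handle (a point): Grip point of the dish's handle: an upright dark-wood tab 14 mm thick along the dish's x (radially), 34 mm wide along its y, 77 mm from the dish's centre on its -x side. It stands 12 to 62 mm above the dish's underside; this point is on its mid-plane, 44 mm above the underside and 25 mm above the rim top. Grip its two broad faces from above, closing along the dish's x.
- dish: The same dished plate with its handle, 0.14 to 0.22 kg; origin at the centre of its underside. It starts on the plinth's middle, its x axis along the plinth's x within a few degrees, so the handle is at the plinth's -x end, on the robot's side.
- ball_center (a point): Centre of the loose white nylon ball, 36 mm in diameter, about 28 g. It starts sitting in the round hole of the brass latch keep, its centre about 15 to 16 mm above the keep's top face. Resting in the dish, its centre is 18 mm above dish_centre.
- ball: The same ball; origin at its lowest point as built (turns with it as it rolls), so use ball_center.
- keep: Fixed satin brass latch keep, 70 (its x) x 28 (its y) mm plate, 6 mm thick, on an oak block of the same outline; top face 36 mm above the counter. Origin at the centre of the underside on the counter. Its middle hole (18 mm diameter) carries the ball; the ball is wider than the keep, so fingers can come down on both sides closing along its y.
- glass_stand: Bystander: slotted oak stand, 90 x 200 mm, 140 mm high with upright glass samples; origin at the centre of its underside. Leave it.
- operator: Bystander: grey window operator with iron crank handle, about 60 x 240 mm, 60 mm high; origin at the underside. Leave it.
- roller: Bystander: small white nylon grooved roller lying flat, 36 mm diameter, 14 mm high; origin at the centre of its underside. Leave it.
Mind the look-alikes: they are no part of the job. Of the things that look like the plinth, the middle-sized one is meant. Of the things shaped like the ball, the white one is meant.

How it is judged:
By the outcome, as a careful person would: the job done as asked, in the order asked, and still so for the second after the job is handed in, while the arm keeps its last pose, push and grip.
It also fails if it takes over 70 s, if anything falls off the work surface, if the arm or the gripper's body presses on something with over 40 N, if the wrist force passes 120 N, or if a joint passes its speed limit or range.

### The arm

A 6-joint arm with a two-finger parallel gripper is mounted at the origin on the work surface. World frame = base frame: x ahead of the robot, y to its left, z up, the work surface at z = 0. Lengths are in m, angles in rad, forces in N, time in s.
With the tool pointing down it reaches from about 0.425 to 0.95 m from the base axis. Payload 3.5 kg.
Tool frame: the origin (TCP) lies between the finger pads; the fingertips stand 11 mm ahead of it and the grasp point (between the pads) lies 8 mm behind it (ctrl.tcp_to_tips is the distance from the TCP to the fingertips, in m); z points along the fingers, y is the direction in which the jaws open and shut (so a half turn about z gives the same grasp; the last joint's range is limited). The gripper opens to 85 mm and grips with 20 to 120 N. Pads are 22 mm wide; open, the fingers measure 114 mm over their backs; the gripper's body (76 mm by 85 mm) begins 54 mm behind the grasp point. The pads swing forward as they close: fully open they stand 13 mm farther back than shut.
Start: joints at [1.065, 0.286, 1.577, -0, 1.279, -0.15], TCP at [0.235, 0.633, 0.222] pointing down, gripper open.
Joint ranges: [-2.77, 2.77], [-0.9, 2.22], [0.21, 2.48], [-1.53, 4.67], [0.24, 2.81], [-2.84, 2.84]. Speed limits (rad/s): [2.79, 2.79, 3.14, 3.14, 3.14, 3.14].

### API

Orientations are given as a unit quaternion [x, y, z, w].
In Python, from plant import monitor, vision, workorder, ctrl gives the robot as it stands.
- The arm moves only by the tool jog_arm, never from a script. Its argument "series" is a list of rows, each a list of 4 numbers: the shift along the tool's x, y, z in m, then the turn about the tool's z in rad. In form: [[tx, ty, tz, spin], ...]. A call has exactly 8 rows; each row shifts and turns the pose as measured when the row begins, along the tool's axes as they then stand; what a row does not reach is not made up. A row lasts 1/12 s, in which the tool goes at most 41.7 mm and 7.16 degrees, less where a joint would pass 70% of its speed; a pose out of reach is approached as far as the arm can. A call is refused whole if a number of a shift passes 0.0417 or a number of a turn 0.125, either way. A call with a gripper value outside its range is refused whole. "grip" is the finger opening in m, from 0 to 0.0854, set as the call begins (left out, the last holds). The fingers move at their own pace and stop on an object; "grip_force" is the grip in N (left out, the last holds). Time passes only in rows, so rows that do not move let the fingers close, or fill a call up. It gives the time, the measured TCP pose, the force and the opening at its end, in the units of the state.
- monitor.get_state(): the state, without advancing time (a new reading comes with each control period).
- vision.read_camera(name): name is "scene" or "top"; returns the picture (400x640x3 uint8, red, green, blue); there is no depth.
- vision.get_calibration(name): a dict with "vfov" (degrees; the focal length in pixels is half the picture's height over the tangent of half this angle, whatever the lens; pixels are square), "cx", "cy" (the principal point, pixels), "R" (3x3) and "t" (3): a world point X has camera coordinates R X + t. Camera axes: x right, y down, z forward; pixel columns grow to the right and rows downward; lengths in m; the calibration is good to about 2 mm. A picture is of the moment at which its call begins. get_calibration takes no time and is no camera call.
- workorder.sign_off(): hands the job in, once; it reports no verdict.
The state is a dict: "time": time; "qpos": joint angles; "dq": joint speeds; "joint_efforts": joint torques, N m; "eef_pos": TCP position; "tcp_rot": TCP orientation; "contact_force": force on the tool from outside, world axes, zero at the start; "wrist_torque": the same for the moment, N m; "opening": opening from 0.0 (shut) to 1.0 (fully open).
Only numpy, scipy, OpenCV 4.12 (cv2) and the standard library are available. Lean on these libraries where they do the work, as an engineer would, in place of code of your own. Each camera call takes 0.05 s, during which the arm holds its last target.

## Working session

There is one attempt and no reset: what is moved stays moved. The work goes in short steps, Python scripts to look and compute and a tool call to move; the robot and the scene stay as the last step left them, time stands still between calls to the robot, and variables do not carry over. Pictures are saved under pics/ and viewed, and the job is handed in when it is done.

Besides the shell and the picture viewer there is one more tool, called by a JSON object that holds its "op" and its "data". jog_arm: Moves the arm, as the interface text tells. Its arguments: {"type":"object","properties":{"series":{"type":"array","items":{"type":"array","items":{"type":"number"}}},"grip":{"type":"number"},"grip_force":{"type":"number"}},"required":["series"]}

```bash
ls; mkdir -p pics; python3 - <<'E'
from plant import monitor, vision, workorder, ctrl
import cv2
print(monitor.get_state())
for n in("scene","top"):
    im=vision.read_camera(n); cv2.imwrite(f"pics/{n}0.png",im[:,:,::-1]); print(n,vision.get_calibration(n))
E
```

```text
pics
{'time': 0.0, 'qpos': array([ 1.06497527e+00,  2.87197736e-01,  1.57817074e+00, -3.69712774e-05,
        1.27861359e+00, -1.50002017e-01]), 'dq': array([ 0.00120279,  0.00120714, -0.00080927,  0.00124638,  0.00034794,
       -0.00010498]), 'joint_efforts': array([-6.57736236e-04, -4.05970001e+01, -2.92629898e+01, -1.31443780e-04,
        5.70871387e-03, -7.68139046e-06]), 'eef_pos': array([0.2347903 , 0.63212311, 0.22072922]), 'tcp_rot': array([ 1.76967091e-01,  9.84216044e-01, -1.13674979e-03, -3.68022624e-04]), 'contact_force': array([ 0.29771432, -0.36907466, -0.24202413]), 'wrist_torque': array([-0.02204855, -0.06729386,  0.0298317 ]), 'opening': 0.9990582659214043}
scene {'vfov': 46.68215108564856, 'cx': 328.1027605872298, 'cy': 196.66564509193435, 'R': array([[ 0.68436832,  0.72912848,  0.00341382],
       [ 0.58576576, -0.54700634, -0.59804895],
       [-0.43418714,  0.41128546, -0.80145231]]), 't': array([-0.36098248, -0.25346762,  1.41832168])}
top {'vfov': 50.70785254790783, 'cx': 319.36122674666154, 'cy': 199.28501269615708, 'R': array([[ 0.01681271, -0.99985632, -0.00216271],
       [-0.99164297, -0.01639781, -0.12796612],
       [ 0.12791227,  0.0042961 , -0.99177618]]), 't': array([-0.00935055,  0.54162874,  1.19155805])}
```

View pics/scene0.png

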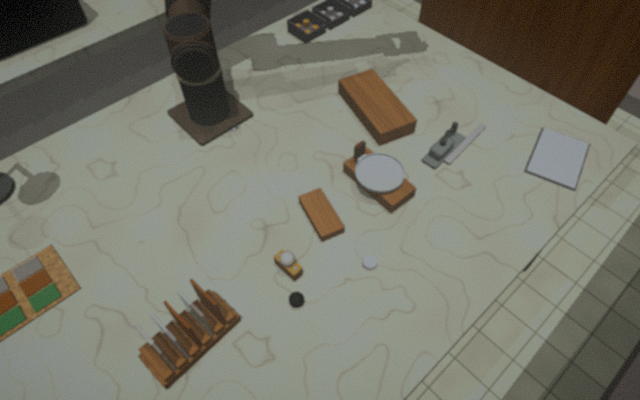

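View pics/top0.png

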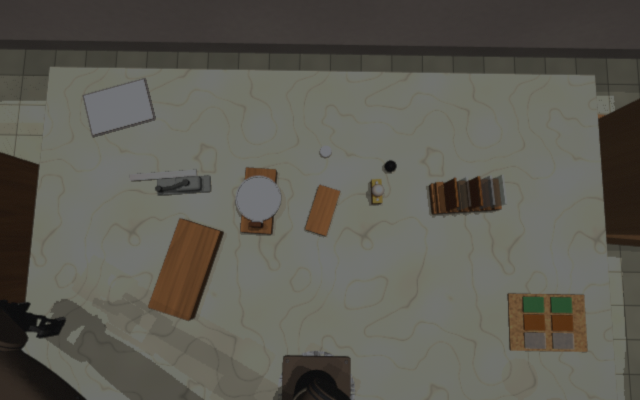

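Top view: ball candidates are the white ball on the brass keep (377,190), the black ball (390,166) and the white roller (325,153). Plinth candidates are the large block (187,270), the middle one with the dish (258,200) and the small one (322,210). I choose the white ball at (377,190) and the middle plinth at (258,200), and check both in a close crop.

```bash
python3 - <<'E'
import cv2,numpy as np
a=cv2.imread("pics/top0.png")[140:250,220:420]; b=cv2.imread("pics/scene0.png")[130:310,250:450]
a=cv2.resize(a,None,fx=4,fy=4,interpolation=cv2.INTER_CUBIC)
b=cv2.resize(b,None,fx=3,fy=3,interpolation=cv2.INTER_CUBIC)
cv2.imwrite("pics/ca.png",np.clip(a*1.6,0,255));cv2.imwrite("pics/cb.png",np.clip(b*1.3,0,255))
E
```

```text
[ WARN:0@0.136] global loadsave.cpp:1063 imwrite_ Unsupported depth image for selected encoder is fallbacked to CV_8U.
```

View pics/ca.png

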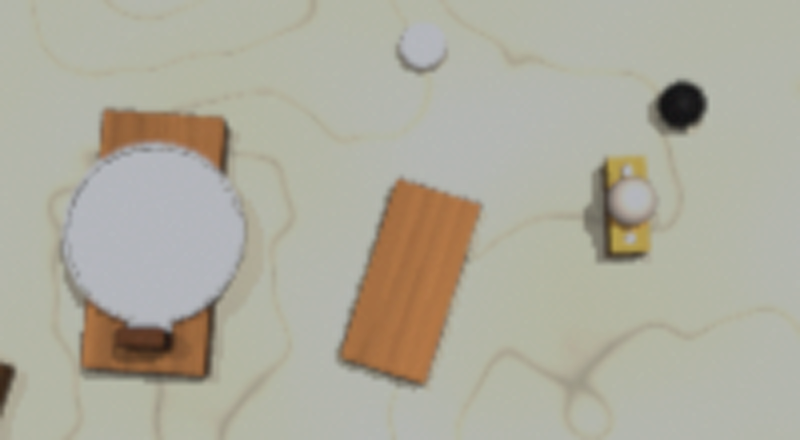

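View pics/cb.png

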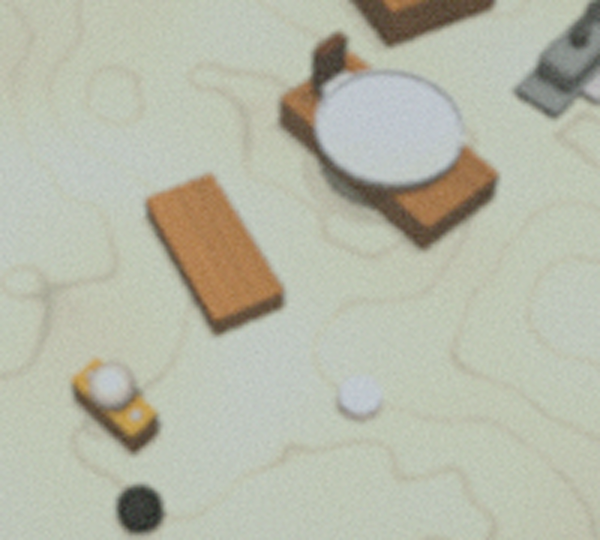

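The crops confirm it: the white ball sits on the brass keep, and the dish with its handle sits on the middle plinth. Next I measure them.

```bash
cat > h.py <<'E'
import numpy as np, cv2
from plant import monitor, vision, workorder, ctrl
def K(n):
    c=vision.get_calibration(n); f=200/np.tan(np.radians(c['vfov'])/2)
    return np.array([[f,0,c['cx']],[0,f,c['cy']],[0,0,1]]),np.array(c['R']),np.array(c['t'])
def ray(n,p):
    k,R,t=K(n); d=R.T@np.linalg.inv(k)@np.array([p[0],p[1],1.]); return -R.T@t,d/np.linalg.norm(d)
def onz(n,p,z):
    o,d=ray(n,p); return o+d*(z-o[2])/d[2]
def tri(pt,ps):
    P=[]
    for n in("top","scene"):
        k,R,t=K(n);P.append(k@np.c_[R,t])
    X=cv2.triangulatePoints(P[0],P[1],np.array(pt,float).reshape(2,1),np.array(ps,float).reshape(2,1)); return (X[:3]/X[3]).ravel()
def proj(n,X):
    k,R,t=K(n); x=k@(R@np.array(X)+t); return x[:2]/x[2]
E
python3 - <<'E'
from h import *
np.set_printoptions(precision=4,suppress=True)
ims={n:cv2.imread(f"pics/{n}0.png") for n in("top","scene")}
def seg(n,box,f,pr=True):
    x0,y0,x1,y1=box; im=ims[n][y0:y1,x0:x1].astype(int); hsv=cv2.cvtColor(ims[n][y0:y1,x0:x1],cv2.COLOR_BGR2HSV).astype(int)
    m=f(im,hsv).astype(np.uint8); k,l,s,c=cv2.connectedComponentsWithStats(m)
    i=1+np.argmax(s[1:,4]); print(n,s[i]+[x0,y0,0,0,0],c[i]+[x0,y0]); return (l==i).astype(np.uint8),c[i]+[x0,y0]
def show(n,x,y,r=7):
    print(n);print(cv2.cvtColor(ims[n],cv2.COLOR_BGR2HSV)[y-r:y+r+1,x-r:x+r+1,1])
show("top",377,190,9)
show("scene",287,259,11)
E
```

```text
top
[[ 18  20  40 115 145 146 141 113  49  61 123 143 137  87  27  22  22  25
   25]
 [ 20  31  57 132 147 146 135  71   0  14  99 140 137  90  25  22  22  25
   27]
 [ 32  36  59 132 148 144 138  79  10  19  87 123 129  90  25  22  20  25
   25]
 [ 33  36  50 125 144 142 125  78  58  48  56  64  88  79  25  22  22  22
   25]
 [ 30  36  49 127 144 125  76  37  32  28  23  25  33  45  25  23  22  22
   25]
 [ 33  36  49 123 121  61  37  31  18   9   5   7  11  21  24  21  20  20
   25]
 [ 30  36  45  83  62  35  32  21   9   2   9   7   4   9  23  24  20  22
   20]
 [ 33  34  38  53  33  33  31  16   2   9  11  11   9   2  16  29  21  22
   22]
 [ 31  34  34  56  31  32  30  14   2   9  11  11   9   2  16  27  22  23
   22]
 [ 28  31  38  52  32  33  31  18   4   7   9  11   7   4  16  27  22  20
   22]
 [ 32  32  35  55  34  34  34  25  11   4   7   7   2  11  23  30  19  20
   22]
 [ 36  31  35  68  39  35  32  31  25  14   9   9  14  23  29  26  23  25
   22]
 [ 34  34  39  79  68  41  33  32  32  28  23  25  26  34  35  35  31  25
   25]
 [ 32  32  36  89 128  90  44  31  34  32  
[... 1981 characters left out ...]
139 138 140 110  58]
 [ 46  72 113  92  92  57  39  35  24  25  19  25  17  24  21  34  85 118
  136 145 157 138  94]
 [ 33  54  67  92  85  90  69  58  32  29  22  25  25  26  46  81 127 148
  136 141 139 150 140]
 [ 31  28  45  73  87  97  99  81  72  76  74  76  71  69 100 131 135 134
   96  93  96 129 147]
 [ 24  25  36  46  63  69  96 100  96 126 122 128 130 129 146 153 131 100
   45  27  56 103 138]
 [ 18  23  28  39  53  72  77  97 136 113 131 140 146 140 147 158 127  75
   17   7  35 103 144]
 [ 22  23  23  27  27  45  71  87  86 116 132 140 139 144 148 156 131  90
   48  35  65 119 146]
 [ 29  24  23  25  31  40  46  71  84  94 108 126 140 145 143 154 146 125
  100 103 112 130 149]]
```

```bash
python3 - <<'E'
from h import *
np.set_printoptions(precision=4,suppress=True)
T=lambda x,y:(220+(x+.5)/4-.5,140+(y+.5)/4-.5)
S=lambda x,y:(250+(x+.5)/3-.5,130+(y+.5)/3-.5)
b=tri((377.2,189.6),(286.4,258.3));print("ball",b,proj("top",b),proj("scene",b), onz("top",(377.2,189.6),.0515),onz("scene",(286.4,258.3),.0515))
# plinth corners top z=.04
for n,F,P in(("top",T,[(102,108),(227,116),(207,377),(82,374)]),("scene",S,[(497,185),(425,235),(281,105)])):
    for p in P: print(n,"plinth",onz(n,F(*p),.04))
# keep corners z .036
P=[onz("top",T(*p),.036) for p in[(606,156),(645,156),(650,252),(610,252)]];print("keep",np.array(P),np.mean(P,0))
for n,F,P in(("top",T,[(62,233),(246,233),(155,142),(155,326)]),("scene",S,[(314,128),(464,128),(389,70),(389,187)])):
    P=np.array([onz(n,F(*p),.059) for p in P]);print(n,"rim\n",P,P[:2].mean(0),P[2:].mean(0))
print("handle top-scene", [onz("scene",S(*p),.102) for p in[(317,47),(340,33),(347,42),(325,57)]])
print("handle top", [onz("top",T(*p),.102) for p in[(117,325),(170,327),(170,340),(115,340)]])
E
```

```text
ball [ 0.5691 -0.1678  0.0515] [377.807  190.0365] [287.1745 258.2241] [ 0.5704 -0.1661  0.0515] [ 0.5681 -0.1693  0.0515]
top plinth [0.6337 0.2183 0.04  ]
top plinth [0.6293 0.1267 0.04  ]
top plinth [0.4389 0.1354 0.04  ]
top plinth [0.4396 0.225  0.04  ]
scene plinth [0.6393 0.2025 0.04  ]
scene plinth [0.6325 0.1183 0.04  ]
scene plinth [0.4484 0.1302 0.04  ]
keep [[ 0.6049 -0.1504  0.036 ]
 [ 0.6053 -0.1789  0.036 ]
 [ 0.5348 -0.1824  0.036 ]
 [ 0.5343 -0.1534  0.036 ]] [ 0.5698 -0.1663  0.036 ]
top rim
 [[0.5387 0.2397 0.059 ]
 [0.5408 0.1086 0.059 ]
 [0.6056 0.1757 0.059 ]
 [0.4734 0.1711 0.059 ]] [0.5398 0.1741 0.059 ] [0.5395 0.1734 0.059 ]
scene rim
 [[0.4979 0.1209 0.059 ]
 [0.5867 0.216  0.059 ]
 [0.4961 0.2179 0.059 ]
 [0.5862 0.1214 0.059 ]] [0.5423 0.1685 0.059 ] [0.5412 0.1696 0.059 ]
handle top-scene [array([0.4592, 0.1605, 0.102 ]), array([0.4612, 0.187 , 0.102 ]), array([0.4728, 0.1837, 0.102 ]), array([0.4722, 0.1572, 0.102 ])]
handle top [array([0.4705, 0.1906, 0.102 ]), array([0.4697, 0.1545, 0.102 ]), array([0.4609, 0.1541, 0.102 ]), array([0.4602, 0.1916, 0.102 ])]
```

```bash
cat >> h.py <<'E'
from scipy.spatial.transform import Rotation as Ro
def to(x,y,z,yaw_deg):
    "remaining shift in tool axes & spin so tool y points at yaw (mod 180)"
    s=monitor.get_state(); R=Ro.from_quat(s['tcp_rot']).as_matrix(); p=s['eef_pos']
    a=np.degrees(np.arctan2(R[1,1],R[0,1])); d=(yaw_deg-a+90)%180-90
    np.set_printoptions(precision=4,suppress=True)
    print("t",round(s['time'],2),"p",p,"yaw",round(a,2),"tilt",np.degrees(np.arccos(-R[2,2])).round(2),"F",s['contact_force'],"op",s['opening'])
    print(" need tool shift",R.T@(np.array([x,y,z])-p),"spin",-np.radians(d)," q",s['qpos'])
E
python3 -c "
from h import *
to(.5695,-.167,.15,92.7)"
```

```text
t 0.1 p [0.2348 0.6322 0.2208] yaw 69.61 tilt 0.13 F [-0.3224 -0.2194 -0.7678] op 0.9974163719535587
 need tool shift [-0.5921 -0.6324  0.072 ] spin -0.40293071511352707  q [ 1.065   0.2871  1.578   0.      1.2786 -0.15  ]
```

{"op": "jog_arm", "data": {"series": [[-0.014,-0.015,0,-0.1],[-0.028,-0.029,0,-0.1],[-0.025,-0.031,0,-0.1],[-0.022,-0.034,0,-0.1],[-0.018,-0.036,0,0],[-0.018,-0.036,0,0],[-0.018,-0.036,0,0],[-0.018,-0.036,0,0]], "grip": 0.0854}}

```text
time: 0.77
eef_pos: [0.3828, 0.3645, 0.2148]
tcp_rot: [-0.04, 0.999, -0.003, -0.004]
contact_force: [0.4, 0.9, 0.2]
opening: 1.001
```

```bash
python3 -c "
from h import *
to(.5695,-.167,.15,92.7)"
```

```text
t 0.77 p [0.3828 0.3645 0.2148] yaw 94.55 tilt 0.54 F [0.4047 0.8968 0.2012] op 1.0012167985621756
 need tool shift [-0.1445 -0.5443  0.0664] spin 0.03224134567939108  q [ 0.5693 -0.0263  1.9363 -0.0008  1.241  -1.0806]
```

{"op": "jog_arm", "data": {"series": [[-0.01,-0.038,0,0.03],[-0.01,-0.038,0,0],[-0.01,-0.038,0,0],[-0.01,-0.038,0,0],[-0.01,-0.038,0,0],[-0.01,-0.038,0,0],[-0.01,-0.038,0,0],[-0.01,-0.038,0,0]]}}

```text
time: 1.43
eef_pos: [0.479, 0.0496, 0.213]
tcp_rot: [-0.024, 1.0, -0.003, -0.005]
contact_force: [1.3, 0.5, -0.5]
opening: 0.999
```

```bash
python3 -c "
from h import *
to(.5695,-.167,.15,92.7)"
```

```text
t 1.43 p [0.479  0.0496 0.213 ] yaw 92.79 tilt 0.65 F [ 1.3043  0.5185 -0.4733] op 0.9988933800172481
 need tool shift [-0.0804 -0.2204  0.0635] spin 0.0016269578884614308  q [-0.1039 -0.1366  2.0424 -0.0076  1.2446 -1.7209]
```

{"op": "jog_arm", "data": {"series": [[-0.014,-0.037,0,0],[-0.014,-0.037,0,0],[-0.014,-0.037,0,0],[-0.013,-0.037,0.01,0],[-0.011,-0.03,0.012,0],[-0.008,-0.02,0.012,0],[-0.004,-0.01,0.012,0],[0,0,0.01,0]]}}

```text
time: 2.1
eef_pos: [0.5692, -0.1746, 0.1561]
tcp_rot: [-0.019, 1.0, -0.005, -0.003]
contact_force: [-0.3, -0.6, 0.5]
opening: 0.997
```

```bash
python3 -c "
from h import *
to(.5695,-.167,.15,92.7)
im=vision.read_camera('scene');cv2.imwrite('pics/s1.png',cv2.resize(im[150:330,200:400,::-1],None,fx=3,fy=3,interpolation=cv2.INTER_CUBIC))
"
```

```text
t 2.1 p [ 0.5692 -0.1746  0.1561] yaw 92.16 tilt 0.61 F [-0.2533 -0.6402  0.4588] op 0.9965822665556269
 need tool shift [-0.0006  0.0076  0.006 ] spin -0.00939419848813919  q [-0.4632  0.1764  1.8332 -0.0118  1.1321 -2.0667]
```

View pics/s1.png

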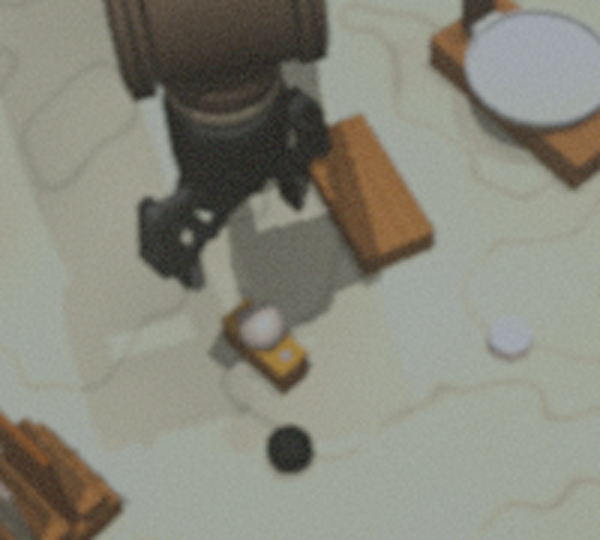

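The picture shows the open jaws straddling the ball, which is at crop (262,327). The glass stand (lower left) and the roller (510,337) are clear. Descending.

{"op": "jog_arm", "data": {"series": [[0,0.004,0.008,-0.005],[0,0.004,0.016,-0.005],[0,0,0.018,0],[0,0,0.018,0],[0,0,0.018,0],[0,0,0.014,0],[0,0,0.008,0],[0,0,0,0]]}}

```text
time: 2.82
eef_pos: [0.563, -0.153, 0.0484]
tcp_rot: [-0.03, 1.0, -0.002, -0.006]
contact_force: [-0.2, -0.7, -0.2]
opening: 0.999
```

```bash
python3 -c "
from h import *
to(.5695,-.167,.0475,92.7)
im=vision.read_camera('scene');cv2.imwrite('pics/s2.png',cv2.resize(im[150:330,200:400,::-1],None,fx=3,fy=3,interpolation=cv2.INTER_CUBIC))
"
```

```text
t 2.82 p [ 0.563  -0.153   0.0484] yaw 93.43 tilt 0.67 F [-0.1792 -0.7221 -0.2204] op 0.9987063775266095
 need tool shift [-0.0057 -0.0144  0.0009] spin 0.012767197822503146  q [-0.4356  0.2961  1.9118 -0.0099  0.9423 -2.0604]
```

View pics/s2.png

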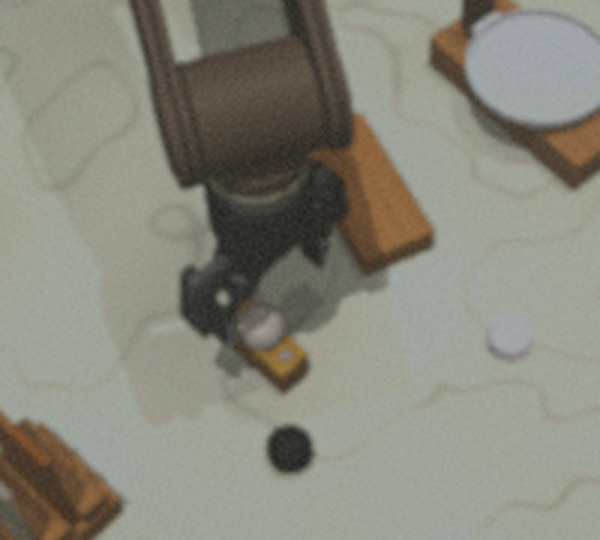

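{"op": "jog_arm", "data": {"series": [[-0.002,-0.005,0,0],[-0.002,-0.005,0,0],[-0.001,-0.003,0,0],[0,0,0,0],[0,0,0,0],[0,0,0,0],[0,0,0,0],[0,0,0,0]]}}

```text
time: 3.53
eef_pos: [0.5738, -0.1683, 0.0557]
tcp_rot: [-0.03, 1.0, -0.004, -0.0]
contact_force: [0.2, -0.3, -0.3]
opening: 1.0
```

```bash
python3 -c "
from h import *
to(.5695,-.167,.0475,92.7)
"
```

```text
t 3.53 p [ 0.5738 -0.1683  0.0557] yaw 93.48 tilt 0.5 F [ 0.2031 -0.2834 -0.2512] op 0.9999720523612863
 need tool shift [0.0042 0.0016 0.0082] spin 0.013599069841271108  q [-0.4514  0.3073  1.8811 -0.0097  0.9497 -2.0773]
```

{"op": "jog_arm", "data": {"series": [[0.001,0,0.002,0.007],[0.001,0,0.002,0.007],[0,0,0.002,0],[0,0,0,0],[0,0,0,0],[0,0,0,0],[0,0,0,0],[0,0,0,0]]}}

```text
time: 4.2
eef_pos: [0.5708, -0.168, 0.0483]
tcp_rot: [-0.023, 1.0, -0.004, -0.001]
contact_force: [0.7, 0.4, -0.3]
opening: 0.994
```

```bash
python3 -c "
from h import *
to(.5695,-.167,.0475,92.7)
"
```

```text
t 4.2 p [ 0.5708 -0.168   0.0483] yaw 92.6 tilt 0.46 F [ 0.7431  0.4261 -0.2592] op 0.9937382338566276
 need tool shift [0.0012 0.001  0.0008] spin -0.0018283349354146674  q [-0.4532  0.3133  1.8896 -0.0097  0.9369 -2.0635]
```

{"op": "jog_arm", "data": {"series": [[0,0,0,0],[0,0,0,0],[0,0,0,0],[0,0,0,0],[0,0,0,0],[0,0,0,0],[0,0,0,0],[0,0,0,0]], "grip": 0.02, "grip_force": 30}}

```text
time: 4.87
eef_pos: [0.5711, -0.1677, 0.049]
tcp_rot: [-0.023, 1.0, -0.004, -0.001]
contact_force: [0.1, -0.2, -1.1]
opening: 0.338
```

```bash
python3 -c "
from h import *
to(.5695,-.167,.0475,92.7)
im=vision.read_camera('scene');cv2.imwrite('pics/s3.png',cv2.resize(im[200:300,230:350,::-1],None,fx=5,fy=5,interpolation=cv2.INTER_CUBIC))
"
```

```text
t 4.87 p [ 0.5711 -0.1677  0.049 ] yaw 92.59 tilt 0.43 F [ 0.0973 -0.1873 -1.1037] op 0.33762051107423746
 need tool shift [0.0016 0.0008 0.0015] spin -0.0018364324461204453  q [-0.4527  0.3127  1.889  -0.0091  0.9379 -2.0634]
```

View pics/s3.png

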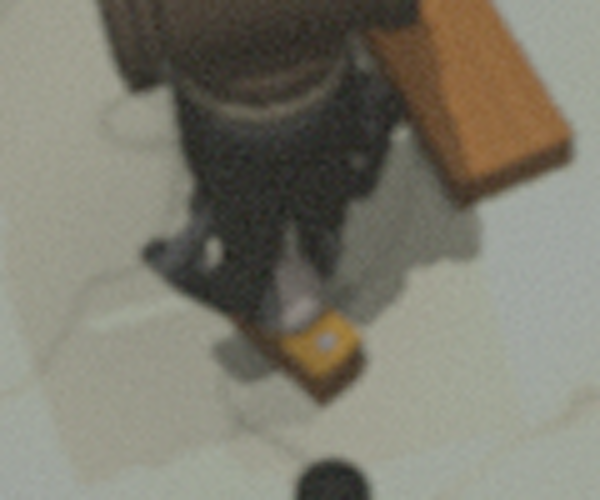

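{"op": "jog_arm", "data": {"series": [[0,0,0,0],[0,0,0,0],[0,0,0,0],[0,0,0,0],[0,0,-0.002,0],[0,0,-0.003,0],[0,0,-0.003,0],[0,0,-0.003,0]]}}

```text
time: 5.58
eef_pos: [0.5704, -0.1675, 0.0597]
tcp_rot: [-0.023, 1.0, -0.003, -0.002]
contact_force: [0.3, 0.7, 0.2]
opening: 0.336
```

```bash
python3 -c "
from h import *
to(.5695,-.167,.0475,92.7)
im=vision.read_camera('scene');cv2.imwrite('pics/s4.png',cv2.resize(im[200:300,230:350,::-1],None,fx=5,fy=5,interpolation=cv2.INTER_CUBIC))
"
```

```text
t 5.58 p [ 0.5704 -0.1675  0.0597] yaw 92.6 tilt 0.43 F [0.317  0.6897 0.243 ] op 0.336226792527466
 need tool shift [0.0009 0.0006 0.0122] spin -0.0017590499118062036  q [-0.4528  0.2964  1.8864 -0.0093  0.9585 -2.0636]
```

View pics/s4.png

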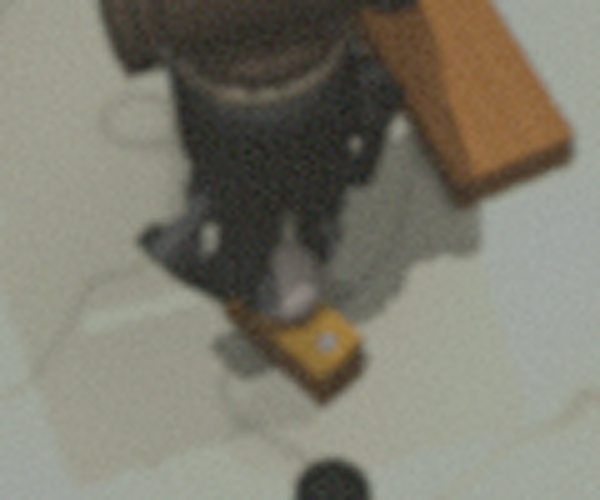

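{"op": "jog_arm", "data": {"series": [[0,0,-0.006,0],[0,0,-0.01,0],[0,0,-0.014,0],[0,0,-0.016,0],[0,0,-0.016,0],[0,0,-0.014,0],[0,0,-0.008,0],[0,0,0,0]]}}

```text
time: 6.3
eef_pos: [0.5714, -0.1672, 0.1536]
tcp_rot: [-0.023, 1.0, -0.004, 0.0]
contact_force: [-0.1, -0.5, 0.1]
opening: 0.334
```

```bash
python3 -c "
from h import *
to(.5405,.1715,.18,0)
im=vision.read_camera('scene');cv2.imwrite('pics/s5.png',cv2.resize(im[160:300,210:370,::-1],None,fx=4,fy=4,interpolation=cv2.INTER_CUBIC))
"
```

```text
t 6.3 p [ 0.5714 -0.1672  0.1536] yaw 92.6 tilt 0.5 F [-0.0835 -0.4672  0.0534] op 0.3343974284377689
 need tool shift [ 0.0155  0.3395 -0.0294] spin -1.5254594297171775  q [-0.4516  0.1766  1.8379 -0.0085  1.123  -2.0641]
```

View pics/s5.png

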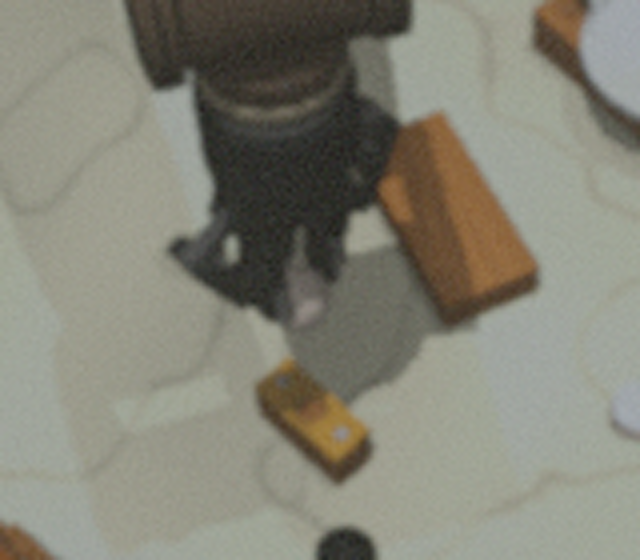

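Ball is gripped at crop (303,300) and the keep is empty. Carrying it toward the dish.

{"op": "jog_arm", "data": {"series": [[0.0,0.008,0,0],[0.001,0.018,0,0],[0.002,0.028,0,0],[0.002,0.034,0,0],[0.002,0.034,0,0],[0.002,0.034,0,0],[0.002,0.034,0,0],[0.002,0.034,0,0]]}}

```text
time: 7.02
eef_pos: [0.5432, 0.0619, 0.143]
tcp_rot: [-0.016, 1.0, -0.003, -0.006]
contact_force: [1.0, -0.1, 0.6]
opening: 0.336
```

```bash
python3 -c "
from h import *
to(.5405,.1715,.15,92.6)
"
```

```text
t 7.02 p [0.5432 0.0619 0.143 ] yaw 91.88 tilt 0.79 F [ 0.9696 -0.1081  0.631 ] op 0.3359291894013106
 need tool shift [-0.0008  0.1096 -0.0076] spin -0.012598235726313066  q [-0.0688  0.0924  1.9529 -0.008   1.1081 -1.6688]
```

{"op": "jog_arm", "data": {"series": [[-0.001,0.03,0,-0.006],[-0.001,0.025,0,-0.006],[-0.001,0.018,0,0],[-0.001,0.012,0,0],[0,0.006,0,0],[0,0.002,0,0],[0,0,0,0],[0,0,0,0]]}}

```text
time: 7.68
eef_pos: [0.5324, 0.1689, 0.1325]
tcp_rot: [-0.028, 0.999, -0.002, -0.016]
contact_force: [-0.6, -0.3, -0.6]
opening: 0.335
```

```bash
python3 -c "
from h import *
to(.5405,.1715,.15,92.6)
for n,b in (('scene',(100,220,300,440)),('top',(130,270,200,340))):
    im=vision.read_camera(n);a=b;cv2.imwrite(f'pics/{n}6.png',cv2.resize(im[a[0]:a[1],a[2]:a[3],::-1],None,fx=4,fy=4,interpolation=cv2.INTER_CUBIC))
"
```

```text
t 7.68 p [0.5324 0.1689 0.1325] yaw 93.21 tilt 1.82 F [-0.5732 -0.3383 -0.607 ] op 0.33531152817289445
 need tool shift [-0.0077  0.0021 -0.0178] spin 0.010566065706132922  q [ 0.1263  0.1414  1.9203 -0.0019  1.1117 -1.4995]
```

View pics/scene6.png

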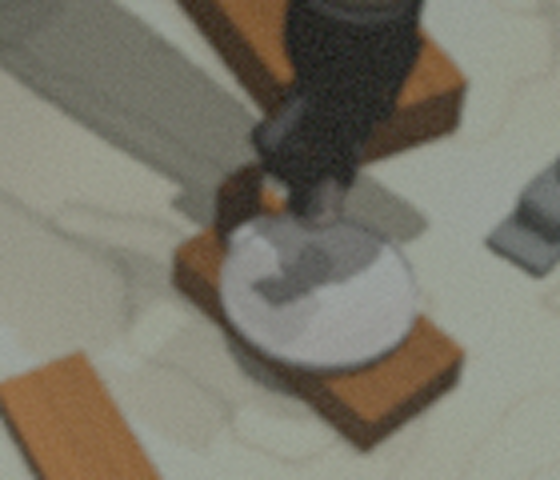

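View pics/top6.png

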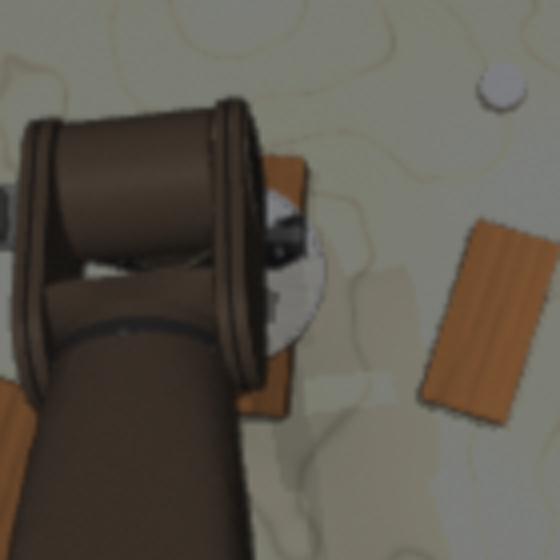

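{"op": "jog_arm", "data": {"series": [[-0.002,0.001,0.002,0],[-0.002,0,0.006,0],[-0.002,0,0.008,0],[-0.001,0,0.008,0],[0,0,0.008,0],[0,0,0.006,0],[0,0,0.004,0],[0,0,0,0]]}}

```text
time: 8.45
eef_pos: [0.5393, 0.1664, 0.0852]
tcp_rot: [-0.025, 1.0, -0.003, -0.016]
contact_force: [-0.8, -0.2, -0.7]
opening: 0.333
```

```bash
sed -i 's/    print(" need/    print("  tiltxy",np.degrees(R[:2,2]).round(2),"dq",monitor.get_state()["dq"])\n    print(" need/' h.py; python3 -c "
from h import *
to(.5405,.1715,.0645,92.6)
"
```

```text
t 8.45 p [0.5393 0.1664 0.0852] yaw 92.86 tilt 1.87 F [-0.7724 -0.1657 -0.6885] op 0.333113848749559
  tiltxy [-1.84 -0.34] dq [ 0.0001  0.0085  0.0013 -0.0001  0.0013 -0.0007]
 need tool shift [-0.0022  0.0051  0.0206] spin 0.0045290687734765075  q [ 0.1205  0.2163  1.9311 -0.0024  1.0266 -1.4988]
```

{"op": "jog_arm", "data": {"series": [[0,0.001,0.002,0],[0,0.002,0.003,0],[0,0.001,0.004,0],[0,0,0.004,0],[0,0,0.003,0],[0,0,0.002,0],[0,0,0,0],[0,0,0,0]]}}

```text
time: 9.12
eef_pos: [0.5386, 0.1712, 0.0656]
tcp_rot: [-0.025, 1.0, -0.003, -0.016]
contact_force: [-0.2, -0.0, -0.6]
opening: 0.335
```

```bash
python3 -c "
from h import *
to(.5405,.1715,.0645,92.6)
n='scene';a=(100,220,300,440)
im=vision.read_camera(n);cv2.imwrite(f'pics/{n}7.png',cv2.resize(im[a[0]:a[1],a[2]:a[3],::-1],None,fx=4,fy=4,interpolation=cv2.INTER_CUBIC))
"
```

```text
t 9.12 p [0.5386 0.1712 0.0656] yaw 92.91 tilt 1.82 F [-0.2411 -0.004  -0.6393] op 0.33518058828995184
  tiltxy [-1.79 -0.33] dq [-0.0002  0.0031  0.0011  0.0009  0.0011  0.0007]
 need tool shift [-0.0019  0.0002  0.001 ] spin 0.005348874672678121  q [ 0.1292  0.2458  1.9376 -0.0021  0.9899 -1.4911]
```

View pics/scene7.png

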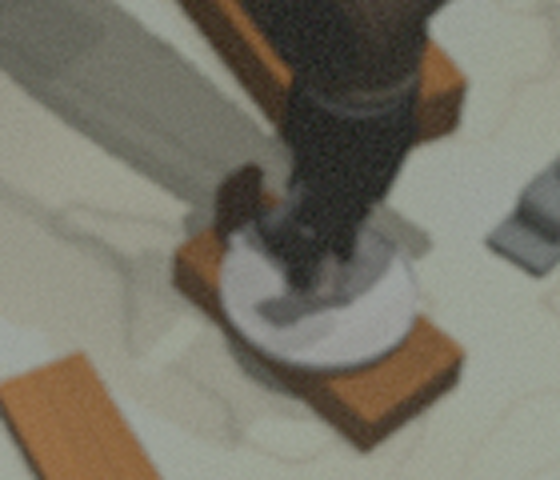

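The ball hangs just above the dish middle, at crop (325,275). Releasing it.

{"op": "jog_arm", "data": {"series": [[-0.001,0,0.001,0],[0,0,0,0],[0,0,0,0],[0,0,0,0],[0,0,0,0],[0,0,0,0],[0,0,0,0],[0,0,0,0]], "grip": 0.065}}

```text
time: 9.83
eef_pos: [0.5408, 0.1713, 0.0659]
tcp_rot: [-0.025, 1.0, -0.002, -0.014]
contact_force: [-1.0, -0.7, 0.3]
opening: 0.762
```

{"op": "jog_arm", "data": {"series": [[0,0,-0.003,0],[0,0,-0.006,0],[0,0,-0.01,0],[0,0,-0.013,0],[0,0,-0.015,0],[0,0,-0.015,0],[0,0,-0.012,0],[0,0,-0.006,0]]}}

```text
time: 10.5
eef_pos: [0.5424, 0.1717, 0.152]
tcp_rot: [-0.025, 1.0, -0.002, -0.015]
contact_force: [0.3, 0.3, 0.9]
opening: 0.763
```

```bash
python3 -c "
from h import *
to(.4635,.1715,.15,0)
for n,b in (('scene',(100,220,300,440)),('top',(130,270,200,340))):
    im=vision.read_camera(n);a=b;cv2.imwrite(f'pics/{n}8.png',cv2.resize(im[a[0]:a[1],a[2]:a[3],::-1],None,fx=4,fy=4,interpolation=cv2.INTER_CUBIC))
"
```

```text
t 10.5 p [0.5424 0.1717 0.152 ] yaw 92.89 tilt 1.78 F [0.3314 0.2753 0.8693] op 0.7633364004372887
  tiltxy [-1.75 -0.33] dq [-0.0003 -0.0937 -0.0607  0.0006  0.1445  0.0007]
 need tool shift [0.0787 0.0038 0.0045] spin -1.520318365942632  q [ 0.129   0.1403  1.8824 -0.0019  1.15   -1.4914]
```

View pics/scene8.png

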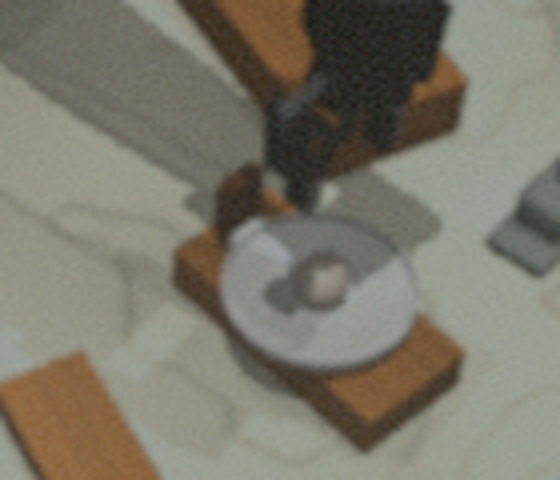

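The ball rests in the dish middle at crop (322,282). Now I turn the tool for the handle grasp while staying high.

{"op": "jog_arm", "data": {"series": [[0,0,-0.002,0.06],[0,0,-0.004,0.12],[0,0,-0.004,0.12],[0,0,-0.004,0.12],[0,0,0,0.12],[0,0,0,0.12],[0,0,0,0.12],[0,0,0,0.12]], "grip": 0.042}}

```text
time: 11.27
eef_pos: [0.5385, 0.1711, 0.1592]
tcp_rot: [0.428, 0.903, -0.012, -0.017]
contact_force: [0.2, 0.5, 0.2]
opening: 0.488
```

```bash
python3 -c "
from h import *
to(.4635,.1715,.17,0)"
```

```text
t 11.27 p [0.5385 0.1711 0.1592] yaw 39.29 tilt 2.45 F [0.1839 0.4704 0.1666] op 0.4884751046105188
  tiltxy [-2.41 -0.42] dq [-0.0003  0.0107  0.0159 -0.0005 -0.0016  1.4845]
 need tool shift [ 0.048  -0.0581 -0.0076] spin 0.6857599698972408  q [ 0.1289  0.1305  1.8795 -0.0019  1.1744 -0.5557]
```

{"op": "jog_arm", "data": {"series": [[0,0,0,0.12],[0,0,0,0.12],[0,0,0,0.12],[0,0,0,0.12],[0,0,0,0.08],[0,0,0,0],[0,0,0,0],[0,0,0,0]]}}

```text
time: 11.93
eef_pos: [0.533, 0.1702, 0.1501]
tcp_rot: [0.67, 0.742, -0.023, -0.018]
contact_force: [-0.3, 0.4, -0.8]
opening: 0.493
```

```bash
python3 -c "
from h import *
to(.4635,.1715,.17,0)
im=vision.read_camera('top');a=(130,270,200,340);cv2.imwrite(f'pics/top9.png',cv2.resize(im[a[0]:a[1],a[2]:a[3],::-1],None,fx=4,fy=4,interpolation=cv2.INTER_CUBIC))"
```

```text
t 11.93 p [0.533  0.1702 0.1501] yaw 5.83 tilt 3.37 F [-0.2519  0.3713 -0.8459] op 0.4928960459711903
  tiltxy [-3.33 -0.53] dq [ 0.0002  0.0058  0.0073 -0.0001 -0.0017 -0.0207]
 need tool shift [ 0.0083 -0.0701 -0.0158] spin 0.10181548571162666  q [ 0.1286  0.1379  1.8896 -0.002   1.1729  0.0275]
```

View pics/top9.png

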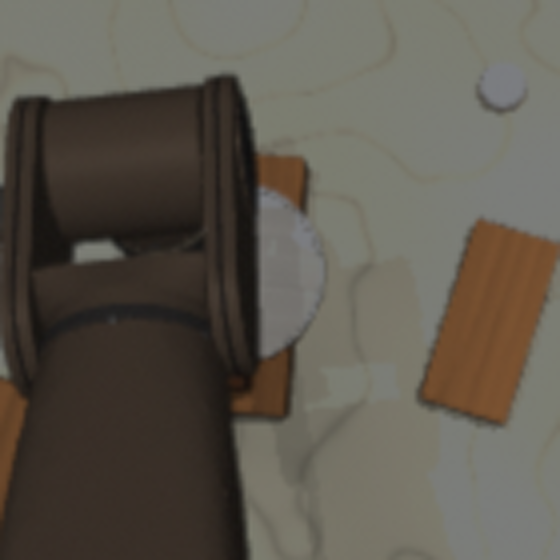

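{"op": "jog_arm", "data": {"series": [[0,-0.02,0,0],[0,0,0,0],[0,-0.02,0,0],[0,0,0,0],[0,-0.02,0,0],[0,0,0,0],[0,0,0,0],[0,0,0,0]]}}

```text
time: 12.65
eef_pos: [0.4745, 0.1637, 0.1529]
tcp_rot: [0.668, 0.744, -0.022, -0.018]
contact_force: [-0.3, 0.1, -0.4]
opening: 0.493
```

```bash
python3 -c "
from h import *
to(.4635,.1715,.17,0)"
```

```text
t 12.65 p [0.4745 0.1637 0.1529] yaw 6.19 tilt 3.21 F [-0.2834  0.1306 -0.4401] op 0.49263379838230287
  tiltxy [-3.17 -0.52] dq [-0.0042  0.0075 -0.0248 -0.0029 -0.016  -0.0054]
 need tool shift [ 0.0089 -0.011  -0.0165] spin 0.10804841082820629  q [ 0.1308  0.0051  2.0251 -0.0019  1.1675  0.0234]
```

{"op": "jog_arm", "data": {"series": [[0,0,0,0.05],[0,0,0,0],[0,0,0,0.05],[0,0,0,0],[0,0,0,0],[0,0,0,0],[0,0,0,0],[0,0,0,0]]}}

```text
time: 13.32
eef_pos: [0.4801, 0.1638, 0.1543]
tcp_rot: [0.702, 0.711, -0.021, -0.015]
contact_force: [0.3, -0.1, 0.5]
opening: 0.488
```

```bash
python3 -c "
from h import *
to(.4635,.1715,.17,0)"
```

```text
t 13.32 p [0.4801 0.1638 0.1543] yaw 0.7 tilt 2.9 F [ 0.2653 -0.0524  0.5246] op 0.4876835594947959
  tiltxy [-2.86 -0.48] dq [-0.0006  0.0041 -0.0045  0.0002  0.0008 -0.0093]
 need tool shift [ 0.0077 -0.0173 -0.0149] spin 0.012215876376949904  q [ 0.1296  0.0124  2.0148 -0.002   1.165   0.1181]
```

{"op": "jog_arm", "data": {"series": [[0,0.02,-0.01,0],[0,0,0,0],[0,0,0,0],[0,0,0,0],[0,0,0,0],[0,0,0,0],[0,0,0,0],[0,0,0,0]]}}

```text
time: 13.98
eef_pos: [0.4978, 0.1642, 0.1614]
tcp_rot: [0.701, 0.712, -0.022, -0.016]
contact_force: [0.6, -0.2, -0.2]
opening: 0.493
```

```bash
python3 -c "
from h import *
to(.4635,.1715,.17,0)"
```

```text
t 13.98 p [0.4978 0.1642 0.1614] yaw 0.86 tilt 3.2 F [ 0.5816 -0.2099 -0.2312] op 0.49261741410127063
  tiltxy [-3.15 -0.51] dq [ 0.0034 -0.004   0.0101  0.0015  0.0012 -0.0018]
 need tool shift [ 0.0078 -0.0346 -0.0068] spin 0.015086842046935164  q [ 0.1259  0.0454  1.9671 -0.0021  1.1848  0.1114]
```

{"op": "jog_arm", "data": {"series": [[0,-0.034,0,0],[0,0,0,0],[0,0,0,0],[0,0,0,0],[0,0,0,0],[0,0,0,0],[0,0,0,0],[0,0,0,0]]}}

```text
time: 14.65
eef_pos: [0.4618, 0.1635, 0.1608]
tcp_rot: [0.701, 0.712, -0.024, -0.018]
contact_force: [0.3, -0.8, -0.6]
opening: 0.492
```

```bash
python3 -c "
from h import *
to(.4635,.1715,.17,0)"
```

```text
t 14.65 p [0.4618 0.1635 0.1608] yaw 0.86 tilt 3.48 F [ 0.3319 -0.7594 -0.5829] op 0.4915914869254934
  tiltxy [-3.43 -0.54] dq [-0.0005  0.0063 -0.0147 -0.0004 -0.0033  0.0003]
 need tool shift [ 0.0079  0.0013 -0.0094] spin 0.014932505626424987  q [ 0.1335 -0.0297  2.0441 -0.0016  1.1878  0.119 ]
```

{"op": "jog_arm", "data": {"series": [[0,0,0,0],[0,0,0,0],[0,0,0,0],[0,0,0,0],[0,0,0,0],[0,0,0,0],[0,0,0,0],[0,0,0,0]]}}

```text
time: 15.32
eef_pos: [0.4631, 0.1634, 0.1613]
tcp_rot: [0.702, 0.712, -0.024, -0.018]
contact_force: [0.7, -0.0, 0.4]
opening: 0.489
```

```bash
python3 -c "
from h import *
to(.4635,.1715,.17,0)"
```

```text
t 15.32 p [0.4631 0.1634 0.1613] yaw 0.84 tilt 3.41 F [ 0.7408 -0.02    0.4439] op 0.4891467797978257
  tiltxy [-3.36 -0.54] dq [-0.0009  0.0005 -0.0008  0.0016  0.0003 -0.0006]
 need tool shift [ 0.008   0.0001 -0.0088] spin 0.014584440918482752  q [ 0.1331 -0.0283  2.0416 -0.0016  1.1878  0.1189]
```

{"op": "jog_arm", "data": {"series": [[0,0,-0.03,0],[0,0,-0.03,0],[0,0,-0.03,0],[0,0,-0.03,0],[0,0,0,0],[0,0,0,0],[0,0,0,0],[0,0,0,0]]}}

```text
time: 15.98
eef_pos: [0.4683, 0.1644, 0.2834]
tcp_rot: [0.701, 0.712, -0.026, -0.02]
contact_force: [-0.3, -0.5, 0.1]
opening: 0.494
```

```bash
python3 -c "
from h import *
to(.4635,.1715,.17,0)"
```

```text
t 15.98 p [0.4683 0.1644 0.2834] yaw 0.84 tilt 3.77 F [-0.3332 -0.481   0.0592] op 0.49371823702257434
  tiltxy [-3.72 -0.58] dq [-0.0004  0.0029  0.0079 -0.0001 -0.0053 -0.0011]
 need tool shift [0.0083 0.0027 0.1133] spin 0.014654908221954486  q [ 0.1336 -0.1193  1.899  -0.0015  1.4278  0.1189]
```

{"op": "jog_arm", "data": {"series": [[0,0,0.03,0],[0,0,0.03,0],[0,0,0.03,0],[0,0,0,0],[0,0,0,0],[0,0,0,0],[0,0,0,0],[0,0,0,0]]}}

```text
time: 16.65
eef_pos: [0.4607, 0.1632, 0.1885]
tcp_rot: [0.701, 0.712, -0.028, -0.021]
contact_force: [0.6, 0.7, -0.3]
opening: 0.495
```

```bash
python3 -c "
from h import *
to(.4635,.1715,.17,0)"
```

```text
t 16.65 p [0.4607 0.1632 0.1885] yaw 0.83 tilt 4.06 F [ 0.5752  0.6846 -0.3217] op 0.4945013749212501
  tiltxy [-4.01 -0.62] dq [-0.0005 -0.0115 -0.0239  0.0007  0.0077 -0.0004]
 need tool shift [0.0084 0.0042 0.0182] spin 0.014554042136698647  q [ 0.1333 -0.0572  2.017  -0.0015  1.2526  0.1189]
```

{"op": "jog_arm", "data": {"series": [[0,0,0,0],[0,0,0,0],[0,0,0,0],[0,0,0,0],[0,0,0,0],[0,0,0,0],[0,0,0,0],[0,0,0,0]]}}

```text
time: 17.32
eef_pos: [0.4642, 0.1637, 0.1945]
tcp_rot: [0.701, 0.712, -0.024, -0.018]
contact_force: [-0.2, -0.3, -0.1]
opening: 0.489
```

```bash
python3 -c "
from h import *
to(.4635,.1715,.17,0)"
```

```text
t 17.32 p [0.4642 0.1637 0.1945] yaw 0.84 tilt 3.44 F [-0.2326 -0.3432 -0.1439] op 0.4889183364943542
  tiltxy [-3.39 -0.54] dq [ 0.0004 -0.0004 -0.0002  0.0004  0.0004  0.0009]
 need tool shift [0.008  0.0009 0.0244] spin 0.014745604223271768  q [ 0.1334 -0.0619  2.0097 -0.0015  1.2538  0.1189]
```

{"op": "jog_arm", "data": {"series": [[0,0,0,0.007],[0,0,0,0.007],[0,0,0,0.002],[0,0,0,-0.002],[0,0,0,0.002],[0,0,0,-0.002],[0,0,0,0.002],[0,0,0,-0.002]]}}

```text
time: 17.98
eef_pos: [0.4638, 0.1637, 0.1939]
tcp_rot: [0.707, 0.707, -0.025, -0.018]
contact_force: [0.4, -0.0, 0.7]
opening: 0.488
```

```bash
python3 -c "
from h import *
to(.4635,.1715,.17,0)"
```

```text
t 17.98 p [0.4638 0.1637 0.1939] yaw -0.06 tilt 3.51 F [ 0.3685 -0.0204  0.6993] op 0.48762247099811035
  tiltxy [-3.47 -0.55] dq [-0.0016  0.001  -0.0022 -0.0007  0.0015 -0.0295]
 need tool shift [0.0081 0.0011 0.0238] spin -0.0009767937453137822  q [ 0.1334 -0.0613  2.0103 -0.0015  1.2539  0.1346]
```

{"op": "jog_arm", "data": {"series": [[0,0,-0.03,0],[0,0,-0.03,0],[0,0,-0.03,0],[0,0,0,0],[0,0,0,0],[0,0,0,0],[0,0,0,0],[0,0,0,0]]}}

```text
time: 18.65
eef_pos: [0.4676, 0.1643, 0.2839]
tcp_rot: [0.707, 0.707, -0.027, -0.02]
contact_force: [-0.2, -0.5, 0.1]
opening: 0.493
```

```bash
python3 -c "
from h import *
to(.4635,.1715,.17,0)"
```

```text
t 18.65 p [0.4676 0.1643 0.2839] yaw -0.03 tilt 3.9 F [-0.1524 -0.4922  0.0898] op 0.49301520719189035
  tiltxy [-3.85 -0.6 ] dq [-0.0013  0.0072  0.0207 -0.0024 -0.0038  0.0003]
 need tool shift [0.0084 0.0036 0.1138] spin -0.0005460187234394553  q [ 0.1336 -0.1201  1.8988 -0.0014  1.431   0.134 ]
```

{"op": "jog_arm", "data": {"series": [[0,0,0.03,0],[0,0,0.035,0],[0,0,0.035,0],[0,0,0,0.002],[0,0,0,-0.002],[0,0,0,0.002],[0,0,0,-0.002],[0,0,0,0.002]]}}

```text
time: 19.32
eef_pos: [0.4605, 0.1632, 0.1815]
tcp_rot: [0.707, 0.706, -0.028, -0.02]
contact_force: [0.0, 0.2, 0.8]
opening: 0.493
```

```bash
python3 -c "
from h import *
to(.4635,.1715,.17,0)"
```

```text
t 19.32 p [0.4605 0.1632 0.1815] yaw -0.15 tilt 3.95 F [0.0207 0.1995 0.7942] op 0.4932463729237008
  tiltxy [-3.9  -0.61] dq [ 0.001  -0.0136 -0.0303  0.001   0.0061  0.0278]
 need tool shift [0.0084 0.0037 0.0112] spin -0.0025708031002408048  q [ 0.1333 -0.0511  2.0247 -0.0015  1.237   0.1361]
```

{"op": "jog_arm", "data": {"series": [[0,0,0,0.002],[0,0,0,-0.002],[0,0,0,0.002],[0,0,0,-0.002],[0,0,0,0.002],[0,0,0,-0.002],[0,0,0,0.002],[0,0,0,-0.002]]}}

```text
time: 19.98
eef_pos: [0.4645, 0.1638, 0.1882]
tcp_rot: [0.708, 0.706, -0.023, -0.017]
contact_force: [-0.5, 0.7, 0.2]
opening: 0.489
```

```bash
python3 -c "
from h import *
to(.4635,.1715,.17,0)"
```

```text
t 19.98 p [0.4645 0.1638 0.1882] yaw -0.15 tilt 3.26 F [-0.5016  0.7377  0.2268] op 0.4892319488106529
  tiltxy [-3.21 -0.51] dq [ 0.001  -0.0001  0.0025 -0.0016 -0.0011 -0.0291]
 need tool shift [ 0.0079 -0.      0.0182] spin -0.0026400943058391643  q [ 0.1334 -0.0565  2.0165 -0.0015  1.2384  0.1363]
```

{"op": "jog_arm", "data": {"series": [[0,0,-0.04,0],[0,0,-0.04,0],[0,0,-0.04,0],[0,0,0,0],[0,0,0,0],[0,0,0,0],[0,0,0,0],[0,0,0,0]]}}

```text
time: 20.65
eef_pos: [0.4687, 0.1645, 0.3079]
tcp_rot: [0.707, 0.706, -0.027, -0.02]
contact_force: [0.6, 0.2, -0.6]
opening: 0.49
```

```bash
python3 -c "
from h import *
to(.4635,.1715,.17,0)"
```

```text
t 20.65 p [0.4687 0.1645 0.3079] yaw -0.13 tilt 3.86 F [ 0.5767  0.1725 -0.597 ] op 0.4903791100313816
  tiltxy [-3.81 -0.59] dq [-0.0014  0.0077  0.0222  0.0004 -0.0035  0.0001]
 need tool shift [0.0084 0.0039 0.1378] spin -0.0022587711606008596  q [ 0.1337 -0.1305  1.8652 -0.0014  1.4741  0.1358]
```

{"op": "jog_arm", "data": {"series": [[0.001,0,0.018,0],[0.001,0,0.018,0],[0.001,0,0.018,0],[0.001,0,0.018,0],[0.001,0,0.018,0],[0.001,0,0.018,0],[0.001,0,0.018,0],[0.001,0,0.018,0]]}}

```text
time: 21.32
eef_pos: [0.4553, 0.1705, 0.1525]
tcp_rot: [0.707, 0.706, -0.03, -0.022]
contact_force: [-0.3, -0.1, 0.2]
opening: 0.492
```

```bash
python3 -c "
from h import *
to(.4635,.1715,.17,0)"
```

```text
t 21.32 p [0.4553 0.1705 0.1525] yaw -0.15 tilt 4.29 F [-0.3327 -0.1393  0.2087] op 0.4920311842987521
  tiltxy [-4.24 -0.66] dq [ 0.0262  0.2521  0.2348  0.003  -0.4591  0.0257]
 need tool shift [ 0.0008  0.0069 -0.0181] spin -0.002663858857161151  q [ 0.1495 -0.0196  2.0511 -0.0004  1.185   0.1519]
```

{"op": "jog_arm", "data": {"series": [[0,0,0,0],[0,0,0,0],[0,0,0,0],[0,0,0,0],[0,0,0,0],[0,0,0,0],[0,0,0,0],[0,0,0,0]]}}

```text
time: 21.98
eef_pos: [0.4524, 0.17, 0.1493]
tcp_rot: [0.707, 0.706, -0.034, -0.025]
contact_force: [-0.4, -0.4, 0.2]
opening: 0.487
```

```bash
python3 -c "
from h import *
to(.4635,.1715,.17,0)"
```

```text
t 21.98 p [0.4524 0.17   0.1493] yaw -0.16 tilt 4.79 F [-0.3566 -0.4055  0.2441] op 0.48728203267937653
  tiltxy [-4.73 -0.74] dq [-0.0008 -0.009  -0.011  -0.0006  0.0018 -0.0004]
 need tool shift [ 0.0012  0.0094 -0.0215] spin -0.002716779044786089  q [ 0.1494 -0.0171  2.0552 -0.0005  1.1871  0.1517]
```

{"op": "jog_arm", "data": {"series": [[0,0.002,-0.04,0],[0,0.002,-0.04,0],[0,0.002,0.04,0],[0,0.002,0.03,0],[0,0,0,0],[0,0,0,0],[0,0,0,0],[0,0,0,0]]}}

```text
time: 22.65
eef_pos: [0.4647, 0.1706, 0.1668]
tcp_rot: [0.707, 0.706, -0.03, -0.022]
contact_force: [-0.3, -0.5, 0.5]
opening: 0.492
```

```bash
python3 -c "
from h import *
to(.4635,.1715,.17,0)"
```

```text
t 22.65 p [0.4647 0.1706 0.1668] yaw -0.14 tilt 4.25 F [-0.2855 -0.4643  0.4599] op 0.49194667230277034
  tiltxy [-4.19 -0.66] dq [-0.     -0.0076 -0.0123  0.0029  0.0124  0.0004]
 need tool shift [ 0.0008 -0.0014 -0.0031] spin -0.0025174592070169276  q [ 0.1469 -0.0166  2.0199 -0.0007  1.2125  0.1493]
```

{"op": "jog_arm", "data": {"series": [[0,0,-0.04,0],[0,0,0.038,0],[0,0,0,0],[0,0,0,0],[0,0,-0.04,0],[0,0,0.038,0],[0,0,0,0],[0,0,0,0]]}}

```text
time: 23.32
eef_pos: [0.4642, 0.1709, 0.186]
tcp_rot: [0.707, 0.706, -0.031, -0.022]
contact_force: [0.9, 0.2, 1.2]
opening: 0.489
```

```bash
python3 -c "
from h import *
to(.4635,.1715,.17,0)"
```

```text
t 23.32 p [0.4642 0.1709 0.186 ] yaw -0.11 tilt 4.35 F [0.8968 0.1979 1.2024] op 0.4892108441245684
  tiltxy [-4.3  -0.67] dq [ 0.0022  0.0231  0.0967 -0.0008  0.022  -0.    ]
 need tool shift [0.0008 0.0005 0.016 ] spin -0.0018996769926093665  q [ 0.1476 -0.0376  2.0032 -0.0006  1.252   0.1493]
```

{"op": "jog_arm", "data": {"series": [[0,0.035,0,0],[0,0.035,0,0],[0,-0.035,0,0],[0,-0.035,0,0],[0,0,0,0],[0,0,0,0],[0,0,0,0],[0,0,0,0]]}}

```text
time: 23.98
eef_pos: [0.4788, 0.1728, 0.1893]
tcp_rot: [0.707, 0.706, -0.032, -0.024]
contact_force: [0.8, 0.0, 0.4]
opening: 0.493
```

```bash
python3 -c "
from h import *
to(.4635,.1715,.17,0)"
```

```text
t 23.98 p [0.4788 0.1728 0.1893] yaw -0.12 tilt 4.59 F [0.7906 0.0172 0.4444] op 0.4930530089459452
  tiltxy [-4.53 -0.7 ] dq [ 0.0012 -0.0167 -0.0446 -0.0014  0.0095 -0.0015]
 need tool shift [-0.0011 -0.0137  0.0205] spin -0.0021098914750172925  q [ 0.147  -0.005   1.9651 -0.0005  1.2616  0.1488]
```

{"op": "jog_arm", "data": {"series": [[0,0,-0.04,0],[0,0,-0.04,0],[0,-0.004,0.041,0],[0,-0.004,0.041,0],[0,0,0,0],[0,0,0,0],[0,0,0,0],[0,0,0,0]]}}

```text
time: 24.65
eef_pos: [0.4832, 0.1738, 0.2085]
tcp_rot: [0.708, 0.706, -0.018, -0.013]
contact_force: [-0.5, 0.7, 0.4]
opening: 0.495
```

```bash
python3 -c "
from h import *
to(.4635,.1715,.17,0)"
```

```text
t 24.65 p [0.4832 0.1738 0.2085] yaw -0.17 tilt 2.58 F [-0.4844  0.6749  0.3753] op 0.4946250644025505
  tiltxy [-2.54 -0.42] dq [-0.0013 -0.0122 -0.0281  0.      0.0158  0.0011]
 need tool shift [-0.002  -0.018   0.0394] spin -0.002962559438428057  q [ 0.1478 -0.0346  1.9565 -0.0007  1.2646  0.1508]
```

{"op": "jog_arm", "data": {"series": [[0,0,-0.04,0],[0,0,-0.04,0],[0,-0.004,0.041,0],[0,-0.004,0.041,0],[0,0,0,0],[0,0,0,0],[0,0,0,0],[0,0,0,0]]}}

```text
time: 25.32
eef_pos: [0.484, 0.1747, 0.2253]
tcp_rot: [0.708, 0.706, -0.009, -0.006]
contact_force: [0.5, 0.1, -0.1]
opening: 0.491
```

```bash
python3 -c "
from h import *
to(.4635,.1715,.17,0)"
```

```text
t 25.32 p [0.484  0.1747 0.2253] yaw -0.19 tilt 1.2 F [ 0.5238  0.0539 -0.1122] op 0.4906337745491512
  tiltxy [-1.18 -0.22] dq [-0.0013 -0.0081 -0.0269 -0.0019  0.0187  0.0005]
 need tool shift [-0.0031 -0.0193  0.0558] spin -0.003398429890527912  q [ 0.1494 -0.0617  1.9507 -0.0007  1.2736  0.153 ]
```

{"op": "jog_arm", "data": {"series": [[0,0,-0.04,0],[0,0,-0.04,0],[0,-0.004,0.041,0],[0,-0.004,0.041,0],[0,0,0,0],[0,0,0,0],[0,0,0,0],[0,0,0,0]]}}

```text
time: 25.98
eef_pos: [0.4838, 0.1757, 0.242]
tcp_rot: [0.708, 0.706, 0.0, 0.001]
contact_force: [-0.4, -0.5, -0.4]
opening: 0.493
```

```bash
python3 -c "
from h import *
to(.4635,.1715,.17,0)"
```

```text
t 25.98 p [0.4838 0.1757 0.242 ] yaw -0.21 tilt 0.1 F [-0.4073 -0.5439 -0.3841] op 0.49279221488862957
  tiltxy [ 0.09 -0.03] dq [-0.0009 -0.0045 -0.0278 -0.0015  0.0201 -0.0007]
 need tool shift [-0.0042 -0.0204  0.072 ] spin -0.0037188527107717443  q [ 0.1514 -0.0884  1.9448 -0.0007  1.2836  0.1553]
```

{"op": "jog_arm", "data": {"series": [[-0.002,-0.01,0.025,0],[-0.002,-0.01,0.03,0],[0,0,0.02,0],[0,0,0,0],[0,0,0,0],[0,0,0,0],[0,0,0,0],[0,0,0,0]]}}

```text
time: 26.65
eef_pos: [0.4746, 0.1731, 0.1823]
tcp_rot: [0.708, 0.706, 0.011, 0.009]
contact_force: [-0.5, 0.5, -0.5]
opening: 0.487
```

```bash
python3 -c "
from h import *
to(.4635,.1715,.17,0)
for n,b in (('scene',(100,220,300,440)),('top',(130,270,200,340))):
    im=vision.read_camera(n);a=b;cv2.imwrite(f'pics/{n}10.png',cv2.resize(im[a[0]:a[1],a[2]:a[3],::-1],None,fx=4,fy=4,interpolation=cv2.INTER_CUBIC))
"
```

```text
t 26.65 p [0.4746 0.1731 0.1823] yaw -0.23 tilt 1.62 F [-0.4646  0.5486 -0.4765] op 0.48714419186451197
  tiltxy [1.61 0.2 ] dq [ 0.0008 -0.0106 -0.0297  0.0014  0.0075  0.0004]
 need tool shift [-0.0017 -0.0115  0.012 ] spin -0.003963920915051242  q [ 0.1491 -0.0717  2.0416 -0.0008  1.1433  0.1533]
```

View pics/scene10.png

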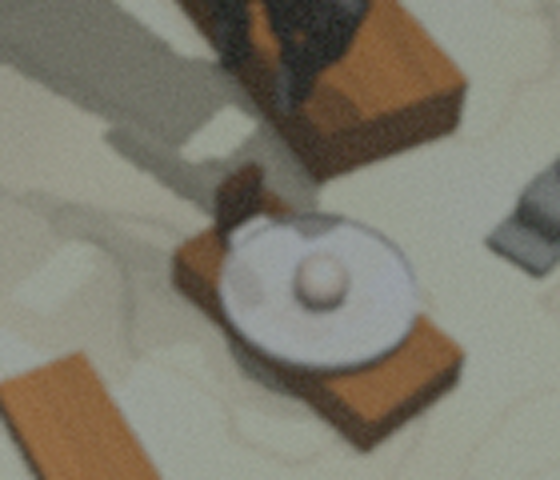

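The ball is still in the middle, at crop (321,281), and the handle is upright at (240,200). Now at a small positive tilt, I descend slowly toward it.

{"op": "jog_arm", "data": {"series": [[0,-0.003,0.006,0],[0,-0.003,0.006,0],[0,-0.003,0.006,0],[0,-0.002,0.006,0],[0,-0.001,0.006,0],[0,0,0.006,0],[0,0,0.006,0],[0,0,0.006,0]]}}

```text
time: 27.42
eef_pos: [0.4631, 0.1735, 0.1305]
tcp_rot: [0.708, 0.706, 0.012, 0.009]
contact_force: [0.6, 1.2, 1.3]
opening: 0.49
```

```bash
python3 -c "
from h import *
to(.4635,.1715,.076,0)"
```

```text
t 27.42 p [0.4631 0.1735 0.1305] yaw -0.21 tilt 1.76 F [0.6305 1.1635 1.3303] op 0.48979926773751387
  tiltxy [1.75 0.22] dq [-0.0009  0.1181  0.0559 -0.0023 -0.1681 -0.0005]
 need tool shift [-0.0023 -0.0013  0.0545] spin -0.0036827142671891832  q [ 0.1535 -0.0346  2.1086 -0.001   1.0369  0.1576]
```

{"op": "jog_arm", "data": {"series": [[0,0,0,0],[0,0,0,0],[0,0,0,0],[0,0,0,0],[0,0,0,0],[0,0,0,0],[0,0,0,0],[0,0,0,0]]}}

```text
time: 28.08
eef_pos: [0.4632, 0.1735, 0.1293]
tcp_rot: [0.708, 0.706, 0.012, 0.009]
contact_force: [0.7, -0.4, -0.5]
opening: 0.494
```

```bash
python3 -c "
from h import *
to(.4635,.1715,.076,0)"
```

```text
t 28.08 p [0.4632 0.1735 0.1293] yaw -0.22 tilt 1.68 F [ 0.7264 -0.3622 -0.4956] op 0.4937997726888801
  tiltxy [1.66 0.21] dq [ 0.0006 -0.0039 -0.0022 -0.0009  0.0008 -0.0001]
 need tool shift [-0.0021 -0.0013  0.0533] spin -0.003898474100646235  q [ 0.1533 -0.032   2.1085 -0.001   1.0358  0.1576]
```

{"op": "jog_arm", "data": {"series": [[-0.001,0,0.005,0],[-0.001,-0.001,0.007,0],[0,0,0.007,0],[0,0,0.007,0],[0,0,0.007,0],[0,0,0.007,0],[0,0,0.006,0],[0,0,0.003,0]]}}

```text
time: 28.75
eef_pos: [0.4635, 0.1713, 0.0752]
tcp_rot: [0.708, 0.706, 0.012, 0.009]
contact_force: [0.9, 0.7, 0.2]
opening: 0.494
```

```bash
python3 -c "
from h import *
to(.4635,.1715,.076,0)
for n,b in (('scene',(100,220,300,440)),('top',(130,270,200,340))):
    im=vision.read_camera(n);a=b;cv2.imwrite(f'pics/{n}11.png',cv2.resize(im[a[0]:a[1],a[2]:a[3],::-1],None,fx=4,fy=4,interpolation=cv2.INTER_CUBIC))
"
```

```text
t 28.75 p [0.4635 0.1713 0.0752] yaw -0.23 tilt 1.68 F [0.9065 0.7015 0.2151] op 0.4938002876419261
  tiltxy [1.67 0.21] dq [ 0.0003  0.0745  0.0176 -0.     -0.0836 -0.0005]
 need tool shift [ 0.0002  0.0001 -0.0008] spin -0.0040635645442750265  q [ 0.1488  0.0497  2.1406 -0.0009  0.922   0.1533]
```

View pics/scene11.png

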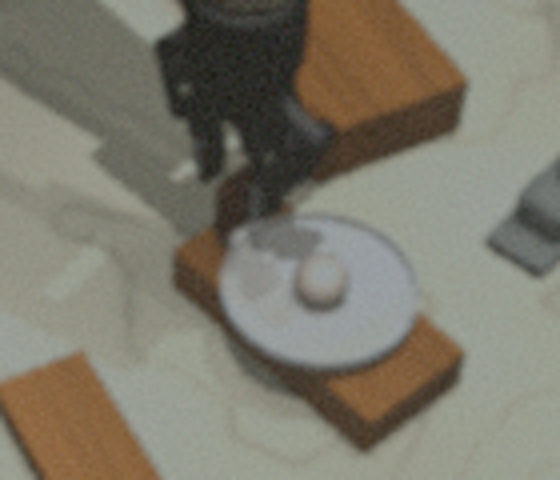

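View pics/top11.png

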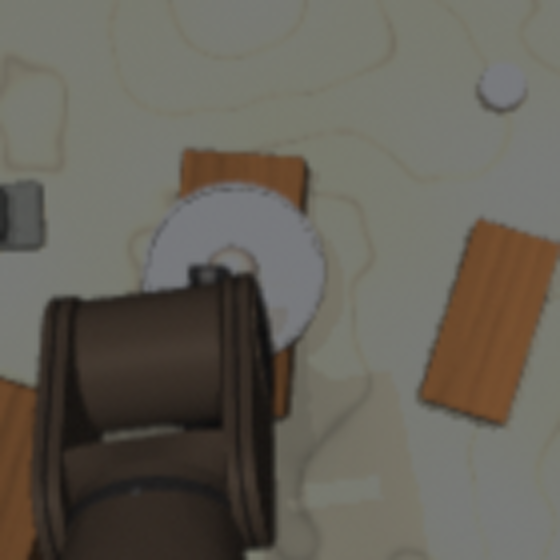

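The jaws straddle the handle: fingers at crop (208,165) and (262,200), handle at (235,200) between them. Closing.

{"op": "jog_arm", "data": {"series": [[0,0,0,0],[0,0,0,0],[0,0,0,0],[0,0,0,0],[0,0,0,0],[0,0,0,0],[0,0,0,0],[0,0,0,0]], "grip": 0.0, "grip_force": 25}}

```text
time: 29.52
eef_pos: [0.4629, 0.1713, 0.0755]
tcp_rot: [0.708, 0.706, 0.011, 0.009]
contact_force: [0.4, 0.2, -2.5]
opening: 0.156
```

```bash
python3 -c "
from h import *
to(.4635,.1715,.076,0)
n='scene';a=(100,220,300,440)
im=vision.read_camera(n);cv2.imwrite(f'pics/{n}12.png',cv2.resize(im[a[0]:a[1],a[2]:a[3],::-1],None,fx=4,fy=4,interpolation=cv2.INTER_CUBIC))
"
```

```text
t 29.52 p [0.4629 0.1713 0.0755] yaw -0.23 tilt 1.6 F [ 0.4467  0.2038 -2.4944] op 0.15613377630644334
  tiltxy [1.59 0.2 ] dq [-0.0018 -0.0002  0.002  -0.0008  0.0003 -0.0031]
 need tool shift [ 0.0002  0.0006 -0.0005] spin -0.003957144763901267  q [ 0.149   0.0488  2.1408 -0.0008  0.924   0.1534]
```

View pics/scene12.png

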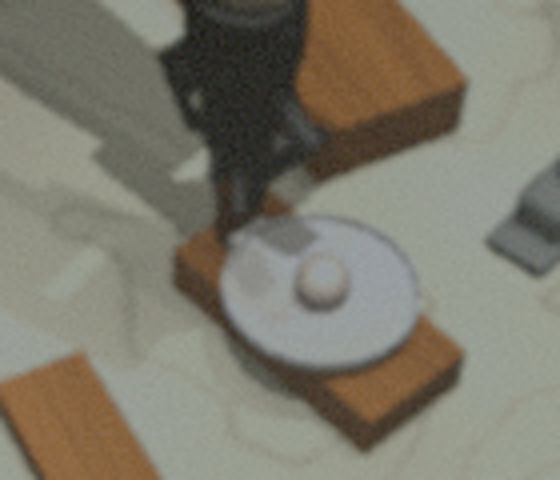

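{"op": "jog_arm", "data": {"series": [[0,0,0,0],[0,0,0,0],[0,0,0,0],[0,0,0,0],[0,0,-0.003,0],[0,0,-0.006,0],[0,0,-0.008,0],[0,0,-0.01,0]], "grip_force": 80}}

```text
time: 30.23
eef_pos: [0.4594, 0.1708, 0.1015]
tcp_rot: [0.708, 0.706, 0.008, 0.006]
contact_force: [-0.4, -0.4, -2.1]
opening: 0.136
```

```bash
python3 -c "
from h import *
to(.4635,.1715,.176,0)
n='scene';a=(100,220,300,440)
im=vision.read_camera(n);cv2.imwrite(f'pics/{n}13.png',cv2.resize(im[a[0]:a[1],a[2]:a[3],::-1],None,fx=4,fy=4,interpolation=cv2.INTER_CUBIC))
"
```

```text
t 30.23 p [0.4594 0.1708 0.1015] yaw -0.22 tilt 1.15 F [-0.4443 -0.3517 -2.0989] op 0.13644125105308005
  tiltxy [1.14 0.14] dq [-0.0011 -0.2127 -0.0656 -0.0022  0.2764 -0.0105]
 need tool shift [ 0.0009  0.0056 -0.0744] spin -0.003921936206223565  q [ 0.149   0.0036  2.1311 -0.0007  0.9869  0.1533]
```

View pics/scene13.png

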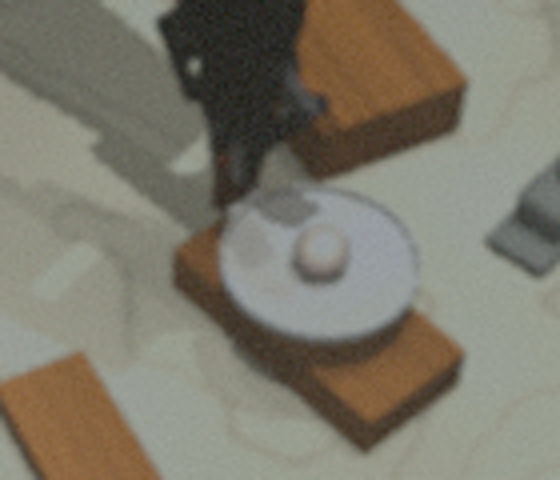

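The dish has lifted level with the ball in its middle, at crop (321,252). Continuing up.

{"op": "jog_arm", "data": {"series": [[0,0.001,-0.012,0],[0,0.001,-0.013,0],[0,0.001,-0.013,0],[0,0.001,-0.012,0],[0,0.001,-0.009,0],[0,0.001,-0.006,0],[0,0,-0.003,0],[0,0,0,0]]}}

```text
time: 30.95
eef_pos: [0.4669, 0.1712, 0.1816]
tcp_rot: [0.708, 0.706, 0.013, 0.01]
contact_force: [0.0, -0.3, -2.6]
opening: 0.138
```

{"op": "jog_arm", "data": {"series": [[0,0,0,0],[0,0,0,0],[0,0,0,0],[0,0,0,0],[0,0,0,0],[0,0,0,0],[0,0,0,0],[0,0,0,0]]}}

```text
time: 31.62
eef_pos: [0.4645, 0.1708, 0.1775]
tcp_rot: [0.708, 0.706, 0.01, 0.008]
contact_force: [-0.2, 0.2, -2.7]
opening: 0.141
```

```bash
python3 -c "
from h import *
to(.4635,.1715,.176,0)
for n,b in (('scene',(60,220,300,440)),('top',(130,270,200,340))):
    im=vision.read_camera(n);a=b;cv2.imwrite(f'pics/{n}14.png',cv2.resize(im[a[0]:a[1],a[2]:a[3],::-1],None,fx=3.5,fy=3.5,interpolation=cv2.INTER_CUBIC))
"
```

```text
t 31.62 p [0.4645 0.1708 0.1775] yaw -0.22 tilt 1.46 F [-0.2361  0.178  -2.7471] op 0.14078005406154268
  tiltxy [1.45 0.19] dq [ 0.0009  0.0043  0.0031  0.0027 -0.0005  0.0074]
 need tool shift [ 0.0007 -0.0011  0.0015] spin -0.0037788566614975786  q [ 0.1473 -0.0895  2.0674 -0.0005  1.1382  0.1512]
```

View pics/scene14.png

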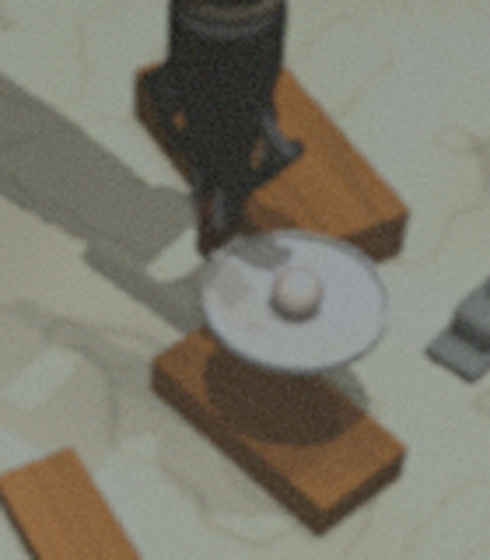

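View pics/top14.png

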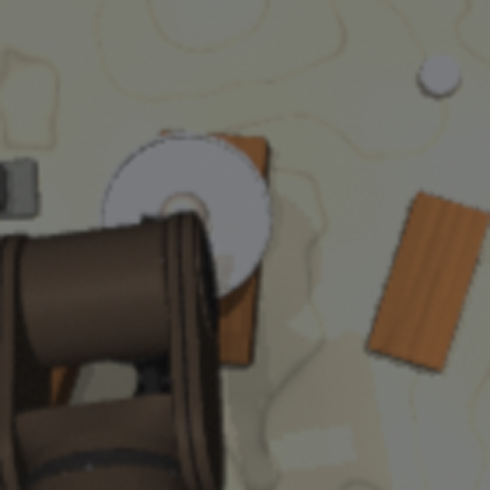

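Up about 10.2 cm, with the ball in the middle (scene crop (297,293)). Rotating about the dish centre.

{"op": "jog_arm", "data": {"series": [[-0.0008,0,0,-0.01],[-0.0015,0,0,-0.02],[-0.0023,0,0,-0.03],[-0.0031,0,0,-0.04],[-0.0031,0,0,-0.04],[-0.0031,0,0,-0.04],[-0.0031,0,0,-0.04],[-0.0031,0,0,-0.04]]}}

```text
time: 32.38
eef_pos: [0.4672, 0.1499, 0.1782]
tcp_rot: [0.603, 0.798, 0.009, 0.01]
contact_force: [0.0, -0.0, -1.8]
opening: 0.137
```

```bash
cat >> h.py <<'E'
def cc():
    s=monitor.get_state(); R=Ro.from_quat(s['tcp_rot']).as_matrix(); p=s['eef_pos']
    C=p+.077*R[:,1]; a=np.degrees(np.arctan2(R[1,1],R[0,1]))
    np.set_printoptions(precision=4,suppress=True)
    print("t",round(s['time'],2),"C",C[:2],"z",p[2],"yaw",a.round(2),"tilt",np.degrees(R[:2,2]).round(2),"F",s['contact_force'],"toolfix",R.T@np.array([.5410-C[0],.1715-C[1],.177-p[2]]),"spin left",-np.radians(87.2-a),"dq",s['dq'])
E
python3 -c "
from h import *
cc()"
```

```text
t 32.38 C [0.5412 0.1709] z 0.17820356933708703 yaw 15.87 tilt [1.53 0.16] F [ 0.0266 -0.0177 -1.8302] toolfix [ 0.0006 -0.0001  0.0012] spin left -1.2449807009665534 dq [-0.0832 -0.0094  0.0093 -0.0023 -0.0006 -0.6085]
```

Tracking is excellent. Continuing.

{"op": "jog_arm", "data": {"series": [[-0.003,0.0001,0,-0.04],[-0.003,0.0001,0,-0.04],[-0.003,0.0001,0,-0.04],[-0.0031,0.0001,0,-0.04],[-0.0031,0.0001,0,-0.04],[-0.0031,0.0001,0,-0.04],[-0.0031,0.0001,0,-0.04],[-0.0031,0.0001,0,-0.04]]}}

```text
time: 33.05
eef_pos: [0.479, 0.1252, 0.1793]
tcp_rot: [0.457, 0.89, 0.007, 0.013]
contact_force: [0.2, -0.5, -2.8]
opening: 0.137
```

```bash
python3 -c "
from h import *
cc()"
```

```text
t 33.05 C [0.5415 0.1701] z 0.1793099558206994 yaw 35.68 tilt [1.66 0.01] F [ 0.2304 -0.5062 -2.7575] toolfix [0.0015 0.0004 0.0023] spin left -0.8991880610335711 dq [-0.0722  0.0295 -0.0272 -0.0062 -0.0049 -0.5914]
```

{"op": "jog_arm", "data": {"series": [[-0.003,0.0001,0,-0.04],[-0.003,0.0001,0,-0.04],[-0.003,0.0001,0,-0.04],[-0.0031,0.0001,0,-0.04],[-0.0031,0.0001,0,-0.04],[-0.0031,0.0001,0,-0.04],[-0.0031,0.0001,0,-0.04],[-0.0031,0.0001,0,-0.04]]}}

```text
time: 33.72
eef_pos: [0.4983, 0.1052, 0.1809]
tcp_rot: [0.296, 0.955, 0.003, 0.016]
contact_force: [-0.3, 0.4, -2.4]
opening: 0.144
```

```bash
python3 -c "
from h import *
cc()
for n,b in (('scene',(60,220,300,440)),('top',(130,270,200,340))):
    im=vision.read_camera(n);a=b;cv2.imwrite(f'pics/{n}15.png',cv2.resize(im[a[0]:a[1],a[2]:a[3],::-1],None,fx=3.5,fy=3.5,interpolation=cv2.INTER_CUBIC))
"
```

```text
t 33.72 C [0.5419 0.1687] z 0.1809225992767614 yaw 55.52 tilt [ 1.88 -0.22] F [-0.2666  0.4042 -2.3755] toolfix [0.0025 0.0018 0.0039] spin left -0.5529697590492563 dq [-0.0506  0.0599 -0.0592 -0.0082 -0.0089 -0.5708]
```

View pics/scene15.png

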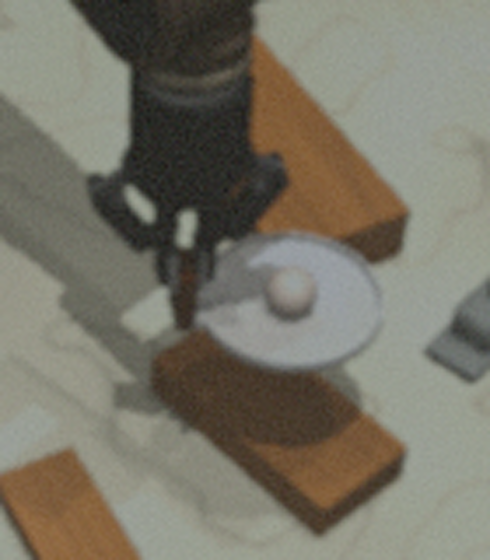

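{"op": "jog_arm", "data": {"series": [[-0.0028,0.0003,0.0002,-0.04],[-0.0028,0.0003,0.0002,-0.04],[-0.0028,0.0003,0.0002,-0.04],[-0.0028,0.0003,0.0002,-0.04],[-0.0028,0.0003,0.0002,-0.04],[-0.0028,0.0003,0.0002,-0.04],[-0.0028,0.0003,0.0002,-0.04],[-0.0028,0.0003,0.0002,-0.04]]}}

```text
time: 34.48
eef_pos: [0.5198, 0.0967, 0.1805]
tcp_rot: [0.136, 0.99, -0.001, 0.018]
contact_force: [-0.5, -0.4, -1.8]
opening: 0.138
```

```bash
python3 -c "
from h import *
cc()"
```

```text
t 34.48 C [0.5406 0.1708] z 0.1804796834500081 yaw 74.32 tilt [ 2.   -0.36] F [-0.5413 -0.4386 -1.7553] toolfix [-0.0001  0.0008  0.0035] spin left -0.22473118481829057 dq [-0.0115  0.0723 -0.0716 -0.0036 -0.0071 -0.5011]
```

{"op": "jog_arm", "data": {"series": [[-0.003,0.0001,0,-0.04],[-0.003,0.0001,0,-0.04],[-0.0025,0.0001,0,-0.035],[-0.002,0.0001,0,-0.028],[-0.0015,0,0,-0.02],[-0.0008,0,0,-0.012],[-0.0004,0,0,-0.006],[0,0,0,0]]}}

```text
time: 35.15
eef_pos: [0.5339, 0.094, 0.1813]
tcp_rot: [0.042, 0.999, -0.003, 0.019]
contact_force: [-0.5, 0.3, -1.9]
opening: 0.14
```

```bash
python3 -c "
from h import *
cc()"
```

```text
t 35.15 C [0.5404 0.1707] z 0.18134896002792572 yaw 85.14 tilt [ 2.17 -0.49] F [-0.5451  0.3374 -1.8603] toolfix [-0.0004  0.0008  0.0044] spin left -0.03587254968168104 dq [ 0.0027 -0.0022  0.0024  0.0003 -0.0029  0.0046]
```

{"op": "jog_arm", "data": {"series": [[0,0,0,0],[0,0,0,0],[0,0,0,0],[0,0,0,0],[0,0,0,0],[0,0,0,0],[0,0,0,0],[0,0,0,0]]}}

```text
time: 35.82
eef_pos: [0.5335, 0.0941, 0.1813]
tcp_rot: [0.043, 0.999, -0.004, 0.019]
contact_force: [-0.5, -0.0, -2.6]
opening: 0.141
```

```bash
python3 -c "
from h import *
cc()
for n,b in (('scene',(60,220,300,440)),('top',(130,270,200,340))):
    im=vision.read_camera(n);a=b;cv2.imwrite(f'pics/{n}16.png',cv2.resize(im[a[0]:a[1],a[2]:a[3],::-1],None,fx=3.5,fy=3.5,interpolation=cv2.INTER_CUBIC))
"
```

```text
t 35.82 C [0.5401 0.1708] z 0.18132416920690722 yaw 85.09 tilt [ 2.17 -0.5 ] F [-0.478  -0.0414 -2.5738] toolfix [-0.0007  0.0008  0.0044] spin left -0.03685620285231564 dq [-0.     -0.0018  0.0012  0.0011  0.0009  0.0096]
```

View pics/scene16.png

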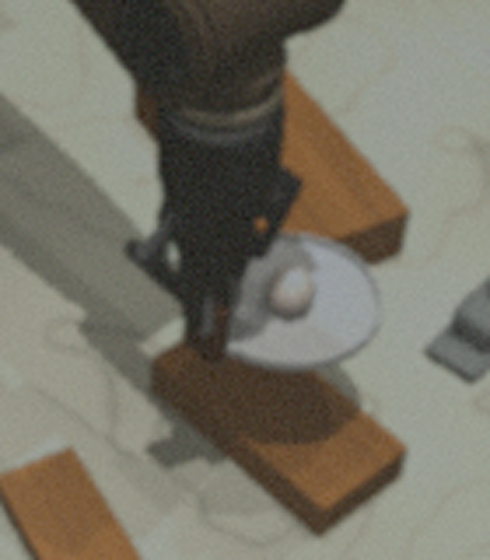

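View pics/top16.png

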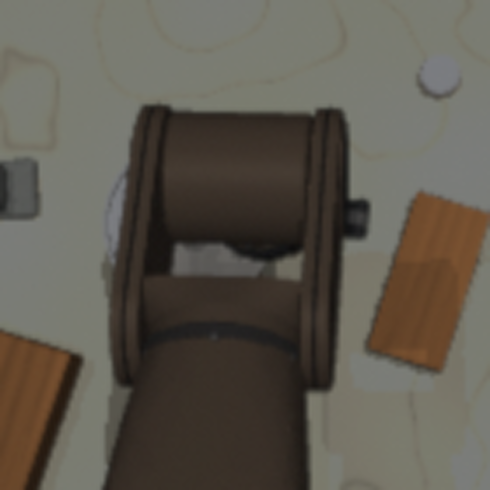

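{"op": "jog_arm", "data": {"series": [[-0.0005,0,0.001,-0.006],[-0.001,0,0.001,-0.012],[-0.001,0,0.001,-0.012],[-0.0003,0,0,-0.004],[0,0,0,0],[0,0,0,0],[0,0,0,0],[0,0,0,0]]}}

```text
time: 36.58
eef_pos: [0.5368, 0.0938, 0.1779]
tcp_rot: [0.024, 1.0, -0.004, 0.019]
contact_force: [-0.9, 0.5, -2.3]
opening: 0.142
```

{"op": "jog_arm", "data": {"series": [[0,0,0,0],[0,0,0,0],[0,0,0,0],[0,0,0,0],[0,0,0,0],[0,0,0,0],[0,0,0,0],[0,0,0,0]]}}

```text
time: 37.25
eef_pos: [0.5368, 0.0939, 0.1781]
tcp_rot: [0.024, 1.0, -0.004, 0.019]
contact_force: [-0.7, 0.1, -1.9]
opening: 0.142
```

```bash
python3 -c "
from h import *
cc()
im=vision.read_camera('scene');cv2.imwrite('pics/full17.png',im[:,:,::-1])
a=(100,180,330,430);cv2.imwrite('pics/scene17.png',cv2.resize(im[a[0]:a[1],a[2]:a[3],::-1],None,fx=6,fy=6,interpolation=cv2.INTER_CUBIC))
# predicted rim ellipse if level at dish rim z (TCP z -.0755+.059) & ball
s=monitor.get_state();z=s['eef_pos'][2]-.0755+.059
print('rim z',z)
R=Ro.from_quat(s['tcp_rot']).as_matrix();C=s['eef_pos']+.077*R[:,1]
for off in [(0,0)]:
  P=[proj('scene',(C[0]+.065*np.cos(t),C[1]+.065*np.sin(t),z)) for t in np.linspace(0,6.28,73)]
  print(cv2.fitEllipse(np.array(P,np.float32)))
print('ball pred',proj('scene',(C[0],C[1],z-.014+.018)))
"
```

```text
t 37.25 C [0.5405 0.1708] z 0.17809765793558185 yaw 87.25 tilt [ 2.17 -0.5 ] F [-0.7341  0.1391 -1.8705] toolfix [-0.0005  0.0007  0.0011] spin left 0.0008502514717946156 dq [0.0002 0.0014 0.0007 0.0007 0.0011 0.0063]
rim z 0.161598770200783
((383.38739013671875, 145.02146911621094), (39.14460754394531, 53.90716552734375), 96.61892700195312)
ball pred [383.4891 143.2023]
```

View pics/scene17.png

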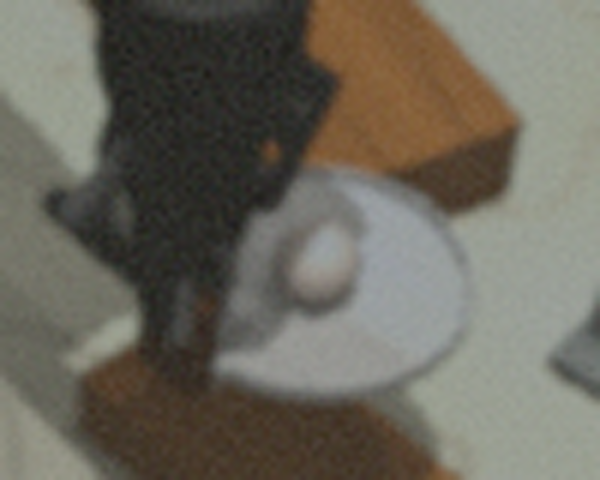

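View pics/full17.png

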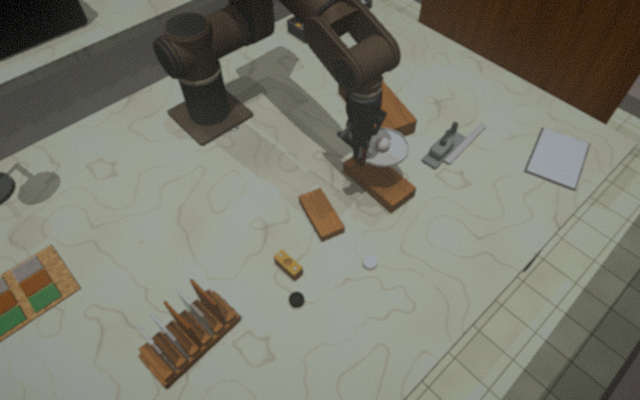

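```bash
python3 -c "
from h import *
print(workorder.sign_off())
cc()"
```

```text
the job is handed in; nothing more can be done
None
the job is handed in; nothing more can be done
```

The job is handed in at about 37 s. The white ball is loose in the middle of the dished plate, and the plate is held about 10 cm above the oak plinth with its handle square across it. I got no verdict back.

- **What I did:** I took the ball off the brass keep, released it in the middle of the plate and gripped the handle at 80 N. I lifted the plate about 10 cm, let it settle, then turned it about 87.5° counter-clockwise about its own centre. The plinth itself lies about 2.5° off the robot's x axis, so that brings the handle square to it.
- **Checks that agreed:**
  - The plate's centre stayed over the plinth to within 3 mm, and the arm was still before hand-in.
  - The last picture shows the ball within a pixel of its predicted place in the plate.
  - In that picture the rim matches a level plate to about 2 pixels, and the stand, operator and roller look untouched.
- **Less exact:**
  - **Tilt:** the tool ended about 2.2° off vertical (1.6° when it gripped the handle), so the plate may be a degree or two off level.
  - **Camera disagreement:** the two cameras disagreed by 2–5 mm on positions, so I used the average.
  - **Ball grip:** the gripper read about 29 mm on the 36 mm ball. I never explained that, but the ball held.
  - **Extra time:** fast moves had tilted the tool by up to 4.8°, so I spent several seconds correcting that before taking the handle.

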